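# Make up two brush-binding kits and shut their cases

### The arm

A 7-joint arm with a two-finger parallel gripper is mounted at the origin on a cart in front of the work surface, level with it; the furniture and walls round the work are solid. World frame = base frame: x ahead of the robot, y to its left, z up, the work surface at z = 0. Lengths are in m, angles in rad, forces in N, time in s.
With the tool pointing down it reaches from about 0.4 to 0.875 m from the base axis. Payload 19.3 kg.
Tool frame: the origin (TCP) lies midway between the tips of the shut fingers; the grasp point (between the pads) lies 19 mm behind it; z points along the fingers, y is the direction in which the jaws open and shut (so a half turn about z gives the same grasp; the last joint's range is limited). The gripper opens to 85 mm and grips with 20 to 120 N. Pads are 22 mm wide; open, the fingers measure 114 mm over their backs; the gripper's body (76 mm by 85 mm) begins 54 mm behind the grasp point. The pads swing forward as they close: fully open they stand 13 mm farther back than shut.
Start: joints at [-1.384, 0.521, -0.036, 1.599, 0.021, 1.021, -0.113], TCP at [0.159, 0.604, 0.231] pointing down, gripper open.
Joint ranges: [-2.91, 2.91], [-0.3, 2.13], [-1.5, 1.42], [0.17, 2.43], [-1.26, 4.41], [0.16, 1.93], [-2.52, 2.52]. Speed limits (rad/s): [1.89, 1.89, 2.39, 2.39, 3.01, 3.01, 3.01].

### API

Orientations are given as a rotation vector (axis times angle).
In Python, from rig import ctrl, eyes, workorder gives the robot as it stands.
- The arm moves only by the tool play_rows, never from a script. Its argument "motion" is a list of rows, each an object of numbers: "claw": the closure, from 0 (fully open) to 1 (shut); "dx", "dy", "dz": the shift along the tool's x, y, z in cm; "roll": the turn about the tool's z in rad. A call has 1 to 5 rows; each row is the pose to reach, as a shift and turn from the pose commanded when the call began, along the tool's axes at that moment; what a row does not reach only later rows make up. A row lasts 1/8 s, in which the tool goes at most 62.5 mm and 10.7 degrees, less where a joint would pass 70% of its speed; a pose out of reach is approached as far as the arm can. A call with a gripper value outside its range is refused whole. The fingers move at their own pace and stop on an object; "newtons" is the grip in N (left out, the last holds). Time passes only in rows, so rows that repeat a pose let the fingers close. It gives the time, the measured TCP pose, the force and the opening at its end, in the units of the state.
- ctrl.state(): the state, without advancing time (a new reading comes with each control period).
- eyes.get_image(name): name is "scene" or "side" or "wrist"; returns a dict with "pixels" (420x560x3 uint8, red, green, blue), "fx", "fy", "cx", "cy" (pixels), "camera_from_world" (4x4, takes a point from world to camera coordinates). Camera axes: x right, y down, z forward; pixel columns grow to the right and rows downward; lengths in m; the calibration is good to about 2 mm. A picture is of the moment at which its call begins. There is no depth.
- workorder.hand_in(): hands the job in, once; it reports no verdict.
The state is a dict: "t": time; "q": joint angles; "joint_vel": joint speeds; "joint_torque": joint torques, N m; "tool_pos": TCP position; "ee_rot": TCP orientation; "contact_force": force on the tool from outside, world axes, zero at the start; "ft_torque": the same for the moment, N m; "gripper_width": finger opening in m.
Only numpy, scipy, OpenCV 4.12 (cv2) and the standard library are available. Lean on these libraries where they do the work, as an engineer would, in place of code of your own. Each camera call takes 0.05 s, during which the arm holds its last target.

### The job

Make up the two brush-binding kits from the stock on the bench: the dark walnut case gets the red thread, the pale ferrule and the cake of beeswax, the pale maple case gets the blue thread and the dark horn ferrule. Set each thing down in its own recess (thread and ferrule standing upright in the larger and the smaller round recess, wax lying flat in the rectangular one), then shut both lids fully; leave the cream thread standing where it is.

Things in the scene. Friction and masses are not known exactly. Their poses are not given: they have to be found in the camera images.
- red_thread_mid (a point): wooden thread spool wound with red thread (and a red paper disc on top), upright, 34 mm diameter, 38 mm high; this point is its centre, 19 mm above its foot. z is its axis. 30 g. Belongs in the walnut case.
- blue_thread_mid (a point): wooden thread spool wound with blue thread (and a blue paper disc on top), upright, 34 mm diameter, 38 mm high; this point is its centre, 19 mm above its foot. z is its axis. 30 g. Belongs in the maple case.
- cream_thread_mid (a point): wooden thread spool wound with cream thread (and a cream paper disc on top), upright, 34 mm diameter, 38 mm high; this point is its centre, 19 mm above its foot. z is its axis. 30 g. Not wanted in either kit: stays where it stands.
- pale_ferrule_mid (a point): pale tan turned brush ferrule (a slightly tapered sleeve), standing upright, 18 mm diameter, 38 mm high; this point is its centre, 19 mm above its foot. z is its axis. 12 g. Belongs in the walnut case.
- dark_ferrule_mid (a point): blackish brown horn brush ferrule, standing upright, 18 mm diameter at the middle and 15 mm at the ends, 38 mm high; this point is its centre, 19 mm above its foot. z is its axis. 14 g. Belongs in the maple case.
- wax_mid (a point): yellow cake of beeswax lying flat, 38 (its x) by 52 (its y) by 20 mm high; this point is its centre, 10 mm above its underside. 50 g. Belongs in the walnut case, in the wax recess with its long side (its own y) along the case's x.
- case_walnut: Dark brown walnut case, fixed, open, 106 (x) by 136 (y) mm, 20 mm high. Origin: centre of its underside; x to the hinge (away from robot), y left. Green felt top (z 19 mm) with 8 mm deep recesses, floors at z 11 mm: thread, round 48 mm, at x -20.5, y -34 mm (front right); ferrule, round 34 mm, at x 26.5, y -34 (back right); wax, 68 (x) by 54 (y), at x 0, y 29 (left).
- case_maple: Pale maple case, fixed, open, 106 (x) by 136 (y) mm, 20 mm high. Origin: centre of its underside; x to the hinge (away from robot), y left. Green felt top (z 19 mm) with 8 mm deep recesses, floors at z 11 mm: thread, round 48 mm, at x -20.5, y -34 mm (front right); ferrule, round 34 mm, at x 26.5, y -34 (back right); wax, 68 (x) by 54 (y), at x 0, y 29 (left), empty in this kit.
- lid_walnut (a joint): walnut case's lid: 0 shut, 2.13 open (leaning back past upright). Hinge along case y at case x 53, z 20 mm. A hollow shell 106 by 136 mm, 36 mm high; shut, its top is at z 56 mm. Stiff hinge, stays at any angle: push it from behind over and all the way down (1 to 2 N at the free edge). Shuts only over seated things.
- lid_maple (a joint): maple case's lid: 0 shut, 2.13 open (leaning back past upright). Hinge along case y at case x 53, z 20 mm. A hollow shell 106 by 136 mm, 36 mm high; shut, its top is at z 56 mm. Stiff hinge, stays at any angle: push it from behind over and all the way down (1 to 2 N at the free edge). Shuts only over seated things.
Things that resemble listed ones, but are neither listed nor needed, are in the scene too. Leave any pink or turquoise look-alike of the part that bears dark_ferrule_mid alone.

How it is judged:
By the outcome, as a careful person would: the job done as asked, in the order asked, and still so for the second after the job is handed in, with the robot touching nothing.
It also fails if it takes over 138 s, if anything falls off the work surface, if the arm or the gripper's body presses on something with over 40 N, if the wrist force passes 120 N, or if a joint passes its speed limit or range.

## Working session

There is one attempt and no reset: what is moved stays moved. The work goes in short steps, Python scripts to look and compute and a tool call to move; the robot and the scene stay as the last step left them, time stands still between calls to the robot, and variables do not carry over. Pictures are saved under pics/ and viewed, and the job is handed in when it is done.

Besides the shell and the picture viewer there is one more tool, called after "Request:" as name(argument=value, ...) on one line, values as JSON. play_rows: Moves the arm, as the interface text tells. Its arguments: {"type":"object","properties":{"motion":{"type":"array","items":{"type":"object","properties":{"claw":{"type":"number"},"dx":{"type":"number"},"dy":{"type":"number"},"dz":{"type":"number"},"roll":{"type":"number"}}}},"newtons":{"type":"number"}},"required":["motion"]}

```bash
ls; mkdir -p pics; python3 - <<'E'
from rig import ctrl, eyes, workorder
import cv2, json
s=ctrl.state()
for k,v in s.items(): print(k,v)
for n in ["scene","side","wrist"]:
    im=eyes.get_image(n)
    cv2.imwrite(f"pics/{n}0.png",im["pixels"][:,:,::-1])
    print(n,im["fx"],im["fy"],im["cx"],im["cy"],im["camera_from_world"])
E
```

```text
pics
t 0.0
q [-1.38418634  0.52197972 -0.03632495  1.60002626  0.02121262  1.0211372
 -0.1128347 ]
joint_vel [ 0.0005027  -0.00179919 -0.00025381  0.00096847 -0.00092446  0.0020675
  0.00027984]
joint_torque [-5.09818183e-04 -9.27117276e+01  1.98000155e+00 -3.69939137e+01
  1.79823639e-02  8.11570790e-03 -5.21287529e-05]
tool_pos [0.15869942 0.60414439 0.23074061]
ee_rot [-4.02343978e-01 -3.11566914e+00  1.82833124e-03]
contact_force [0.12348843 0.52271757 0.04703095]
ft_torque [-0.03379173 -0.00316531  0.0258434 ]
gripper_width 0.08529592242787329
scene 546.2866924837265 546.2866924837265 280.71038764910287 200.36022265869997 [[ 0.88744979 -0.46089007  0.00363557 -0.36103508]
 [-0.25252153 -0.49280189 -0.83269393  0.25665983]
 [ 0.38557198  0.73805599 -0.55372159  0.67993888]
 [ 0.          0.          0.          1.        ]]
side 445.54473090684564 445.54473090684564 281.09918103239926 218.6117918503561 [[ 0.90432366 -0.42640904 -0.01934056 -0.37869926]
 [-0.27197899 -0.54070463 -0.79603136  0.29484391]
 [ 0.32897744  0.72513022 -0.60494629  0.56426045]
 [ 0.          0.          0.          1.        ]]
wrist 337.7629155107911 337.7629155107911 275.45692459744356 206.11606973777396 [[ 0.2542259   0.96714366 -0.00152713 -0.62526927]
 [ 0.93108699 -0.2443202   0.27089602 -0.03583773]
 [ 0.26162226 -0.07029068 -0.9626074   0.37823398]
 [ 0.          0.          0.          1.        ]]
```

View pics/scene0.png

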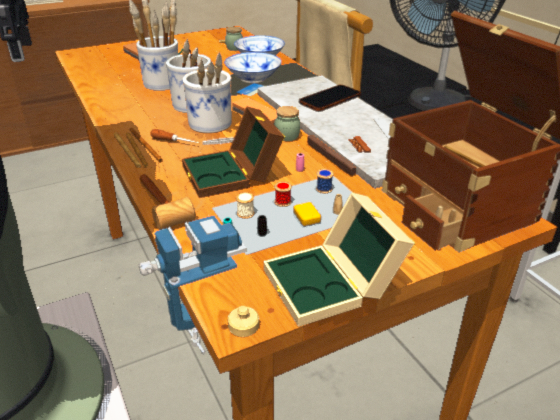

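View pics/side0.png

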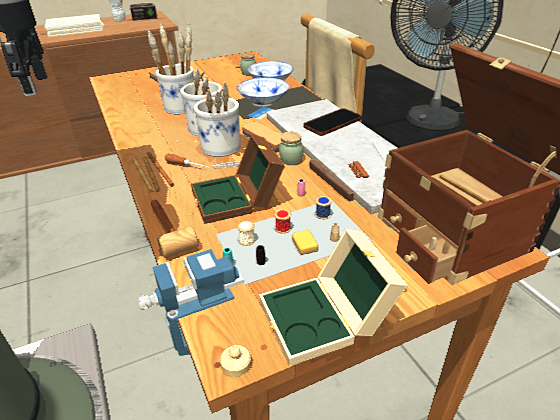

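View pics/wrist0.png

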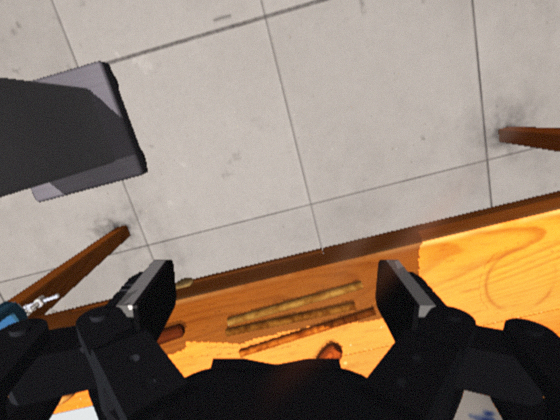

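```bash
cat > h.py <<'E'
from rig import ctrl, eyes, workorder
import cv2, numpy as np
from scipy.spatial.transform import Rotation as R
def cam(n):
    im=eyes.get_image(n); T=np.array(im["camera_from_world"]); 
    return im["pixels"].copy(),np.array([im["fx"],im["fy"],im["cx"],im["cy"]]),T
def ray(c,uv):
    _,k,T=c; d=np.array([(uv[0]-k[2])/k[0],(uv[1]-k[3])/k[1],1.]); Rw=T[:3,:3].T
    return -Rw@T[:3,3], Rw@d
def onz(c,uv,z):
    o,d=ray(c,uv); return o+d*(z-o[2])/d[2]
def two(c1,u1,c2,u2):
    o1,d1=ray(c1,u1);o2,d2=ray(c2,u2)
    d1=d1/np.linalg.norm(d1);d2=d2/np.linalg.norm(d2)
    A=np.stack([d1,-d2],1); s=np.linalg.lstsq(A,o2-o1,rcond=None)[0]
    p,q=o1+s[0]*d1,o2+s[1]*d2
    return (p+q)/2,np.linalg.norm(p-q)
def proj(c,p):
    _,k,T=c; q=T[:3,:3]@np.asarray(p)+T[:3,3]
    return np.array([k[0]*q[0]/q[2]+k[2],k[1]*q[1]/q[2]+k[3]])
def save(c,f,box=None,s=1):
    im=c[0][:,:,::-1]
    if box: x0,y0,x1,y1=box; im=im[y0:y1,x0:x1]
    if s!=1: im=cv2.resize(im,None,fx=s,fy=s,interpolation=cv2.INTER_CUBIC)
    cv2.imwrite(f,im)
E
python3 - <<'E'
from h import *
for n in ["scene","side"]:
    c=cam(n); save(c,f"pics/{n}1.png",(170,100,430,330),3); 
    o,_=ray(c,(0,0)); print(n,o)
E
```

```text
scene [ 0.12304726 -0.541748    0.59152849]
side [ 0.23702909 -0.41121962  0.56872801]
```

View pics/scene1.png

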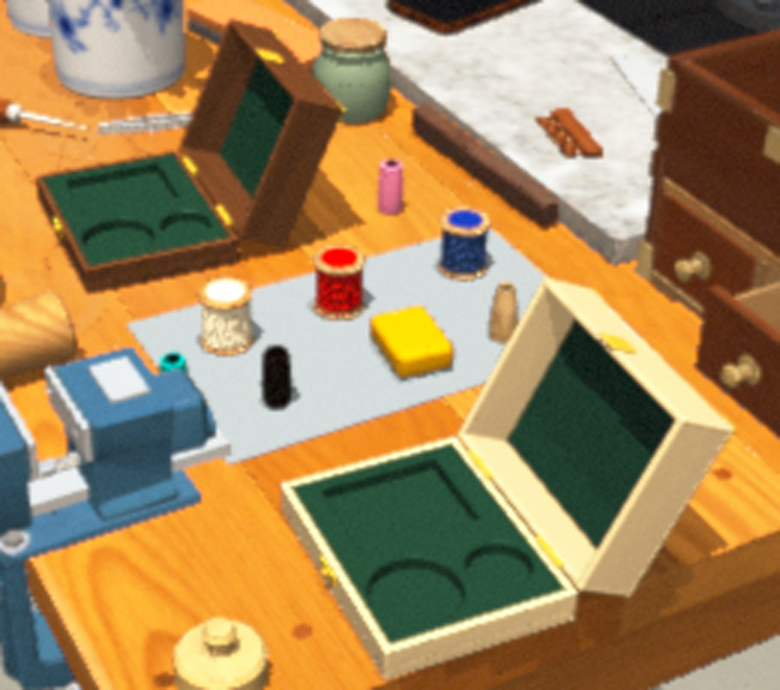

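View pics/side1.png

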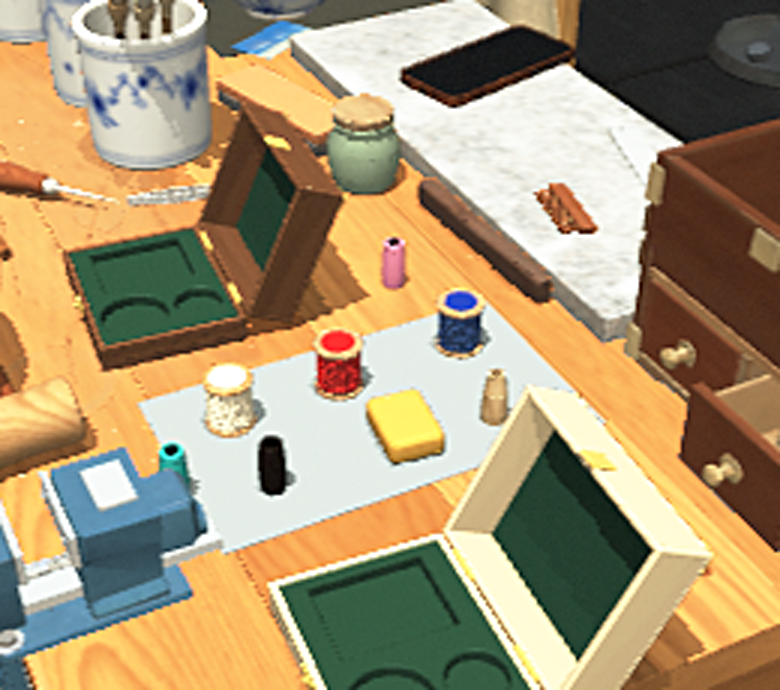

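```bash
python3 - <<'E'
from h import *
S=cam("scene");D=cam("side")
def cen(c,lo,hi,box):
    x0,y0,x1,y1=box
    hsv=cv2.cvtColor(c[0][y0:y1,x0:x1],cv2.COLOR_RGB2HSV)
    m=cv2.inRange(hsv,np.array(lo),np.array(hi)); n,l,st,ce=cv2.connectedComponentsWithStats(m)
    i=1+np.argmax(st[1:,4]); return ce[i]+[x0,y0],st[i]
S_=lambda u,v:(u/3+170,v/3+100)
def pr(nm,us,ud,z):
    a,b=onz(S,us,z),onz(D,ud,z); t,g=two(S,us,D,ud)
    print(nm,a[:2].round(4),b[:2].round(4),"tri",t.round(4),round(g,4))
# tops by hand (crop pixel)
pr("red",S_(340,259),S_(338,344),.038)
pr("blue",S_(466,218),S_(460,301),.038)
pr("cream",S_(226,291),S_(229,376),.038)
pr("darktop",S_(276,352),S_(271,442),.038)
pr("paletop",S_(507,288),S_(497,374),.038)
pr("turq",S_(174,358),S_(172,450),.038)
pr("pink",S_(391,164),S_(394,241),.038)
for n,c,h in(("S",S,[(340,259),]),):pass
for nm,p in dict(wFL=(38,180,66,252),wFR=(86,268,105,347),wBR=(240,240,247,323),wBL=(182,153,200,230)).items():
    pr(nm,S_(*p[:2]),S_(*p[2:]),.020)
for nm,p in dict(mFL=(285,485,270,583),mBL=(461,440,444,538)).items():
    pr(nm,S_(*p[:2]),S_(*p[2:]),.020)
for nm,p in dict(mFR=(388,645),mBR=(576,597)).items(): print(nm,onz(S,S_(*p),.02)[:2])
save(S,"pics/s2.png",(250,190,420,330),4.5);save(D,"pics/d2.png",(250,220,420,360),4.5)
E
```

```text
red [0.5352 0.2366] [0.534  0.2353] tri [0.5304 0.2275 0.0445] 0.0001
blue [0.6329 0.2437] [0.6307 0.2422] tri [0.6228 0.2286 0.0488] 0.0006
cream [0.4555 0.2358] [0.4563 0.2358] tri [0.4576 0.2402 0.0346] 0.0005
darktop [0.4547 0.1634] [0.4551 0.1639] tri [0.4561 0.1664 0.0357] 0.0
paletop [0.6114 0.1597] [0.6114 0.1602] tri [0.6123 0.1614 0.0368] 0.0003
turq [0.3995 0.185 ] [0.3987 0.1838] tri [0.3973 0.1789 0.0425] 0.0003
pink [0.6247 0.3306] [0.6255 0.3316] tri [0.6292 0.3386 0.033 ] 0.0001
wFL [0.4071 0.4523] [0.4093 0.4562] tri [0.4135 0.4757 0.0071] 0.0011
wFR [0.3968 0.3273] [0.3993 0.3263] tri [0.4019 0.3415 0.0097] 0.002
wBR [0.5002 0.3134] [0.4975 0.3083] tri [0.489  0.2866 0.0373] 0.0014
wBL [0.5135 0.4428] [0.5118 0.4394] tri [0.5065 0.4241 0.0304] 0.001
mFL [0.4159 0.0728] [0.4151 0.0738] tri [0.415  0.0721 0.0212] 0.0012
mBL [0.5205 0.0628] [0.5185 0.0616] tri [0.5142 0.0538 0.0288] 0.0006
mFR [ 0.40776193 -0.05607535]
mBR [ 0.50650999 -0.07017623]
```

View pics/d2.png

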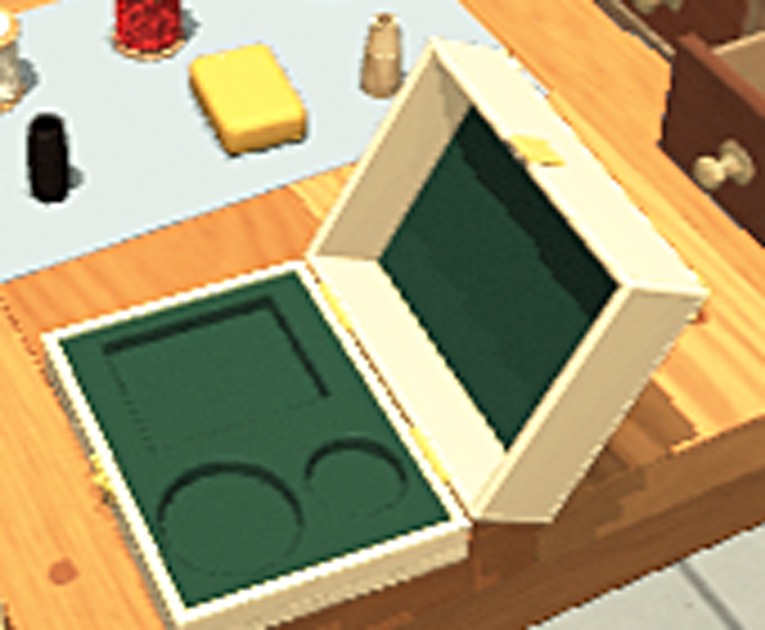

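View pics/s2.png

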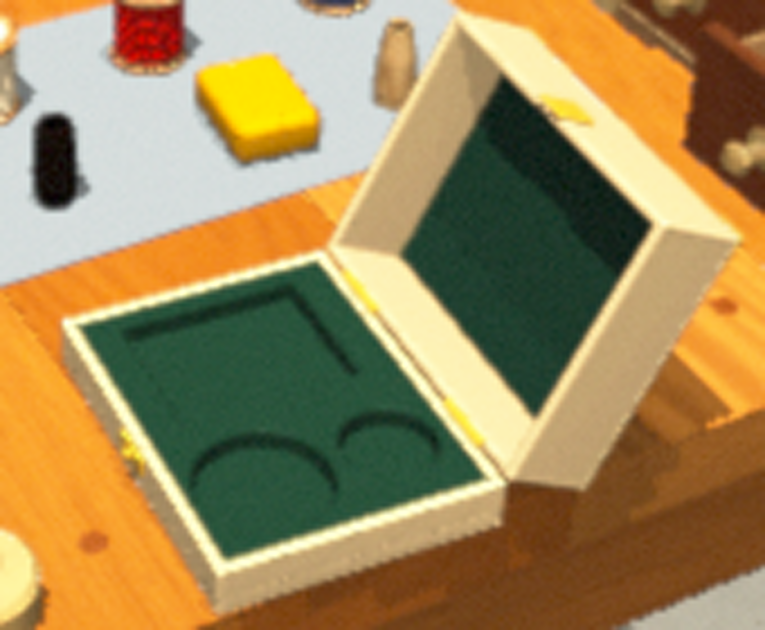

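```bash
python3 - <<'E'
from h import *
from scipy.optimize import least_squares
S=cam("scene");D=cam("side");W=cam("wrist")
print("wrist cam at",ray(W,(0,0))[0])
S_=lambda u,v:(u/3+170,v/3+100)
s2=lambda u,v:(u/4.5+250,v/4.5+190); d2=lambda u,v:(u/4.5+250,v/4.5+220)
def fit(P):
    L=np.array([[-53,68],[-53,-68],[53,-68],[53,68]])/1000
    def f(p):
        c,s=np.cos(p[2]),np.sin(p[2]); return np.concatenate([(np.array([[c,-s],[s,c]])@l+p[:2]-q) for l,q in zip(L,P)])
    r=least_squares(f,[.46,np.mean([q[1] for q in P]),0]); return r.x.round(4),(r.fun*1000).round(1)
w=[(38,180),(86,268),(240,240),(182,153)];wd=[(66,252),(105,347),(247,323),(200,230)]
print("walnut",fit([onz(S,S_(*p),.02)[:2] for p in w]),fit([onz(D,S_(*p),.02)[:2] for p in wd]))
m=[(66,322),(222,565),(503,482),(328,248)];md=[(44,338),(185,610),(466,520),(305,263)]
print("maple",fit([onz(S,s2(*p),.02)[:2] for p in m]),fit([onz(D,d2(*p),.02)[:2] for p in md]))
wx=[(198,88),(274,57),(320,115),(240,142)];wxd=[(190,70),(265,45),(306,110),(235,130)]
a=np.array([onz(S,s2(*p),.02)[:2] for p in wx]);b=np.array([onz(D,d2(*p),.02)[:2] for p in wxd])
for q in(a,b): print("wax",q.round(4).tolist(),q.mean(0))
T=lambda n,a,b:print(n,two(S,S_(*a),D,S_(*b)))
T("knob",(740,372),(720,470)); T("knob2",(692,267),(678,354)); T("drawercorner",(705,290),(688,383))
T("visetop",(205,388),(190,480)); T("viseTop2",(125,350),(122,450));T("jar",(352,30),(365,108)); T("mug rim",(60,95),(100,160))
T("lidmaple",(730,430),(708,552)); T("lidmaple2",(590,300),(575,395)); T("lidwal",(340,107),(340,190))
T("clamphandle",(60,310),(75,395))
E
```

```text
wrist cam at [0.09340604 0.62268131 0.37329526]
walnut (array([ 0.4544,  0.3839, -0.0998]), array([ 1.3,  4.6, -1.9, -5.7,  0.1, -2.4,  0.4,  3.5])) (array([ 0.4544,  0.3825, -0.1226]), array([ 0.9,  0.3, -5.7, -4.8,  1.2,  0.3,  3.6,  4.2]))
maple (array([ 0.4632,  0.0041, -0.0793]), array([ 0.2,  2.8, -2.2, -2.4,  2.1, -1.2, -0.1,  0.8])) (array([ 0.4627,  0.0033, -0.0718]), array([ 0.6,  2.6, -3.6, -4.1,  1.8, -2.2,  1.2,  3.7]))
wax [[0.5287, 0.1817], [0.5679, 0.1873], [0.5633, 0.1424], [0.5255, 0.141]] [0.54633649 0.16308716]
wax [[0.5316, 0.1878], [0.5685, 0.1885], [0.5633, 0.1424], [0.5308, 0.1443]] [0.54854771 0.16573738]
knob (array([0.67557713, 0.01752756, 0.04475808]), np.float64(0.0009862906299218583))
knob2 (array([0.72157345, 0.11939842, 0.04425061]), np.float64(0.0001758507238324164))
drawercorner (array([0.69521569, 0.07695101, 0.0597884 ]), np.float64(0.0007621118024924773))
visetop (array([0.39624395, 0.13690213, 0.05113869]), np.float64(0.005061547567227365))
viseTop2 (array([0.36361556, 0.16365886, 0.06818033]), np.float64(0.0015398263110350577))
jar (array([0.67966189, 0.4907765 , 0.06308118]), np.float64(0.001954417836919125))
mug rim (array([ 0.50112346,  0.68716232, -0.03811898]), np.float64(0.0014007453325000406))
lidmaple (array([ 0.59525488, -0.0641186 ,  0.08888322]), np.float64(0.0004936821884737019))
lidmaple2 (array([0.62313277, 0.09229547, 0.06542915]), np.float64(0.0002926746488895119))
lidwal (array([0.58072154, 0.32611786, 0.09521116]), np.float64(0.002210374243172448))
clamphandle (array([0.36417755, 0.28167672, 0.02347175]), np.float64(0.002560488034013514))
```

```bash
cat >> h.py <<'E'
def go(x,y,z,yawdeg=None):
    s=ctrl.state(); p=np.array(s["tool_pos"]); Rt=R.from_rotvec(s["ee_rot"])
    d=Rt.inv().apply(np.array([x,y,z])-p)*100
    M=Rt.as_matrix(); psi=np.degrees(np.arctan2(-M[0,1],M[1,1]))
    out=f"t {s['t']:.2f} pos {p.round(4)} yaw {psi:.1f} w {s['gripper_width']:.4f} F {np.round(s['contact_force'],1)} | d {d.round(2)}"
    if yawdeg is not None: out+=f" roll {np.radians(psi-yawdeg):.3f}"
    print(out)
E
python3 -c "
from h import *
go(.52,.20,.25,-5.5)"
```

```text
t 0.50 pos [0.1588 0.6045 0.2313] yaw -14.7 w 0.0851 F [ 0.  -0.2 -0.2] | d [-45.21 -29.94  -1.87] roll -0.161
```

Request:
play_rows(motion=[{"dx": -5,"dy": -3.3,"dz": -1},{"dx": -10,"dy": -6.6,"dz": -1.8,"roll": -0.05},{"dx": -15,"dy": -9.9,"dz": -1.8,"roll": -0.1},{"dx": -20,"dy": -13.2,"dz": -1.8,"roll": -0.16},{"dx": -25,"dy": -16.5,"dz": -1.8,"roll": -0.16}])

```text
$.motion[0]: bad value
```

```bash
python3 -c "
from h import *
go(.52,.20,.25,-5.5)"
```

```text
t 0.50 pos [0.1588 0.6045 0.2313] yaw -14.7 w 0.0851 F [ 0.  -0.2 -0.2] | d [-45.21 -29.94  -1.87] roll -0.161
```

Request:
play_rows(motion=[{"claw": 0,"dx": -5,"dy": -3.3,"dz": -1,"roll": 0},{"claw": 0,"dx": -10,"dy": -6.6,"dz": -1.8,"roll": -0.05},{"claw": 0,"dx": -15,"dy": -9.9,"dz": -1.8,"roll": -0.1},{"claw": 0,"dx": -20,"dy": -13.2,"dz": -1.8,"roll": -0.16},{"claw": 0,"dx": -25,"dy": -16.5,"dz": -1.8,"roll": -0.16}], newtons=25)

```text
t: 1.12
tool_pos: [0.3598, 0.3799, 0.2496]
ee_rot: [0.15, 3.138, 0.001]
contact_force: [0.5, 0.5, 0.8]
gripper_width: 0.0854
```

```bash
python3 -c "
from h import *
go(.52,.20,.25,-5.5)"
```

```text
t 1.12 pos [0.3598 0.3799 0.2496] yaw -5.5 w 0.0854 F [0.5 0.5 0.8] | d [-17.67 -16.37  -0.05] roll 0.000
```

Request:
play_rows(motion=[{"claw": 0,"dx": -4.4,"dy": -4.1,"dz": 0,"roll": 0},{"claw": 0,"dx": -8.8,"dy": -8.2,"dz": 0,"roll": 0},{"claw": 0,"dx": -13.2,"dy": -12.3,"dz": 0,"roll": 0},{"claw": 0,"dx": -17.7,"dy": -16.4,"dz": 0,"roll": 0}])

```text
t: 1.62
tool_pos: [0.52, 0.1995, 0.2496]
ee_rot: [0.152, 3.138, 0.001]
contact_force: [0.3, 1.9, 0.4]
gripper_width: 0.0853
```

```bash
python3 -c "
from h import *
go(.52,.20,.25,-5.5)
W=cam('wrist');save(W,'pics/w1.png',None,1.4);go(.52,.20,.25,-5.5)"
```

```text
t 1.62 pos [0.52   0.1995 0.2496] yaw -5.5 w 0.0853 F [0.3 1.9 0.4] | d [ 0.01  0.05 -0.04] roll -0.001
t 1.68 pos [0.5248 0.1921 0.2496] yaw -6.0 w 0.0851 F [  2.5 -11.2  -1.8] | d [ 0.56  0.74 -0.05] roll -0.008
```

View pics/w1.png

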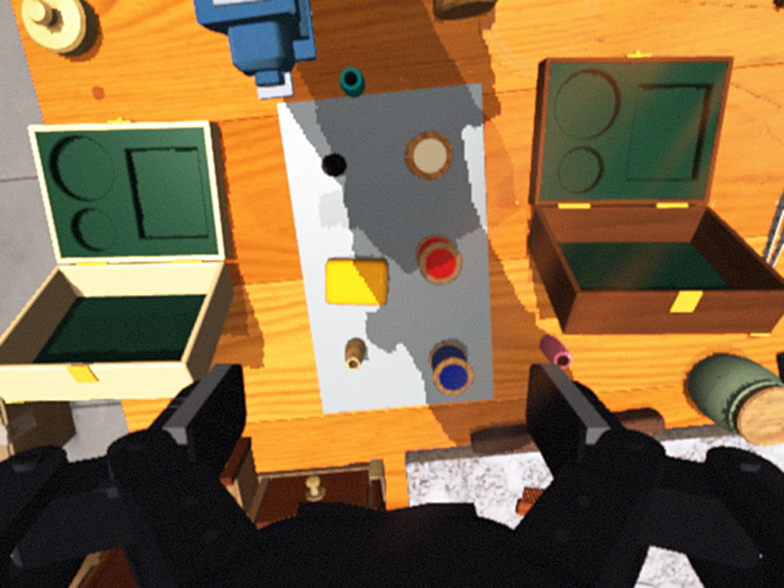

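```bash
python3 - <<'E'
from h import *
go(.52,.20,.25,-5.5)
W=cam('wrist');save(W,'pics/w2.png',None,1.4);np.save('w2.npy',np.array(W,dtype=object),allow_pickle=True)
go(.52,.20,.25,-5.5)
E
```

```text
t 1.68 pos [0.5248 0.1921 0.2496] yaw -6.0 w 0.0851 F [  2.5 -11.2  -1.8] | d [ 0.56  0.74 -0.05] roll -0.008
t 1.73 pos [0.5225 0.1951 0.2493] yaw -6.0 w 0.0853 F [-0.7  0.3 -0.8] | d [ 0.3   0.46 -0.07] roll -0.009
```

View pics/w2.png

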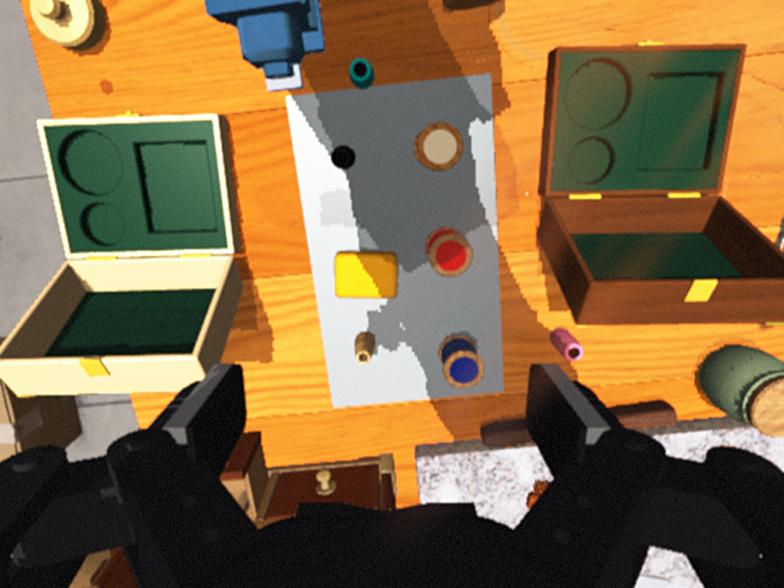

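```bash
cat >> h.py <<'E'
from scipy.optimize import least_squares
def fit(P,hx=53,hy=68):
    L=np.array([[-hx,hy],[-hx,-hy],[hx,-hy],[hx,hy]])/1000
    def f(p):
        c,s=np.cos(p[2]),np.sin(p[2]); return np.concatenate([(np.array([[c,-s],[s,c]])@l+p[:2]-q) for l,q in zip(L,P)])
    r=least_squares(f,[*np.mean(P,0),0]); return r.x.round(4),(r.fun*1000).round(1)
E
python3 - <<'E'
from h import *
W=np.load('w2.npy',allow_pickle=True)
w=lambda u,v:(u/1.4,v/1.4)
for n,p in dict(red=(451,252),blue=(463,370),cream=(441,146),dark=(343,156),pale=(363,357),turq=(361,70),pink=(573,352)).items():
    print(n,onz(W,w(*p),.038)[:2].round(4))
f=lambda l:[onz(W,w(*p),.02)[:2] for p in l]
print("walnut",fit(f([(745,47),(553,47),(541,195),(722,191)])))
print("maple",fit(f([(218,115),(38,121),(65,258),(235,252)])))
hsv=cv2.cvtColor(np.asarray(W[0],dtype=np.uint8),cv2.COLOR_RGB2HSV)
m=cv2.inRange(hsv,np.array([22,170,90]),np.array([32,255,255])); m[:, :230]=0;m[:,292:]=0;m[:170]=0;m[225:]=0
c,_=cv2.findContours(m,0,1);c=max(c,key=cv2.contourArea);b=cv2.boxPoints(cv2.minAreaRect(c));print(b, cv2.contourArea(c))
P=[onz(W,p,.02)[:2] for p in b];print(np.round(P,4).tolist(),np.mean(P,0),np.linalg.norm(P[0]-P[1]),np.linalg.norm(P[1]-P[2]))
e=P[1]-P[0];print(np.degrees(np.arctan2(e[1],e[0])))
save(W,'pics/w2c.png',(230,90,350,290),4)
go(.54,.236,.15,-6)
E
```

```text
red [0.5335 0.2412]
blue [0.6324 0.2444]
cream [0.4557 0.2393]
dark [0.4552 0.1686]
pale [0.6125 0.1645]
turq [0.4001 0.1882]
pink [0.6256 0.3336]
walnut (array([ 0.4546,  0.389 , -0.0904]), array([-2.9,  0.3, -0.9,  0.6,  1.4,  1.1,  2.3, -2. ]))
maple (array([ 0.4632,  0.0074, -0.0754]), array([-1. ,  0.4, -1.4, -1.1,  0.8,  1. ,  1.7, -0.4]))
[[240. 182.]
 [271. 182.]
 [271. 211.]
 [240. 211.]] 655.5
[[0.5301, 0.1516], [0.5337, 0.1862], [0.5674, 0.1825], [0.5637, 0.1471]] [0.5487361  0.16685969] 0.034750555641054816 0.03392678039978284
84.05541919016702
t 1.73 pos [0.5225 0.1951 0.2493] yaw -6.0 w 0.0853 F [-0.7  0.3 -0.8] | d [-1.29  4.27  9.93] roll 0.000
```

View pics/w2c.png

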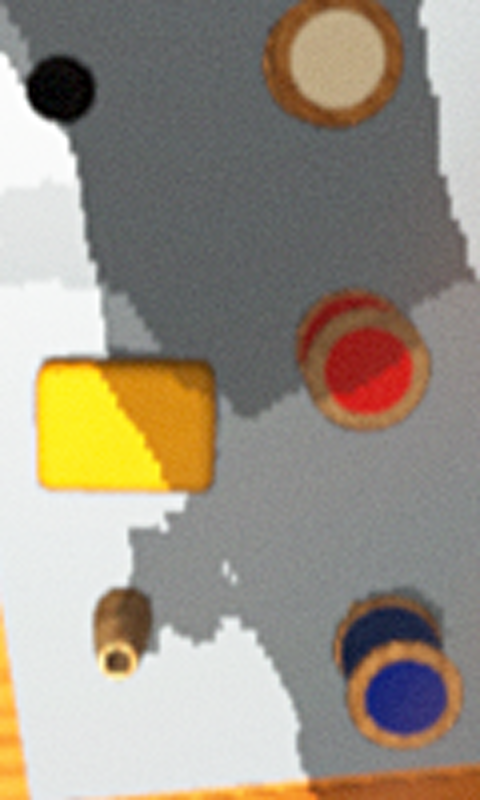

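Request:
play_rows(motion=[{"claw": 0.35,"dx": -0.6,"dy": 2,"dz": 5,"roll": 0},{"claw": 0.35,"dx": -0.8,"dy": 4.2,"dz": 10,"roll": 0},{"claw": 0.35,"dx": -0.8,"dy": 4.2,"dz": 15.5,"roll": 0},{"claw": 0.35,"dx": -0.8,"dy": 4.2,"dz": 15.5,"roll": 0}])

```text
t: 2.22
tool_pos: [0.529, 0.2412, 0.0914]
ee_rot: [-0.151, -3.133, 0.005]
contact_force: [-0.1, -1.3, -0.1]
gripper_width: 0.0555
```

```bash
python3 - <<'E'
from h import *
go(.534,.239,.012,-5.5)
W=cam('wrist');save(W,'pics/w3.png',None,1.4)
go(.534,.239,.012,-5.5)
E
```

```text
t 2.23 pos [0.529  0.2412 0.0914] yaw -5.5 w 0.0555 F [-0.1 -1.3 -0.1] | d [-0.56 -0.14  7.94] roll -0.001
t 2.27 pos [0.5305 0.2416 0.0941] yaw -5.6 w 0.0556 F [-0.8 -0.7  1.1] | d [-0.39 -0.22  8.21] roll -0.001
```

View pics/w3.png

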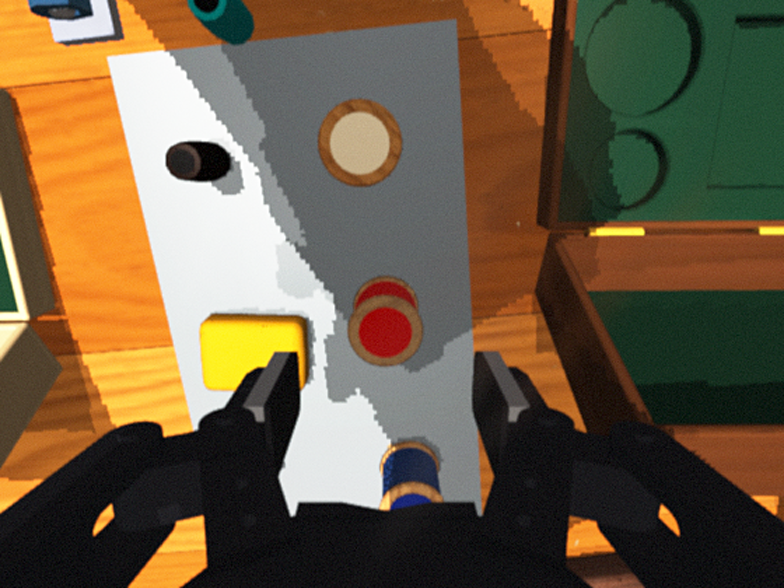

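```bash
python3 - <<'E'
from h import *
W=cam('wrist')
w=lambda u,v:(u/1.4,v/1.4)
for n,p in dict(red=(387,330),cream=(361,143)).items():
    print(n,onz(W,w(*p),.038)[:2].round(4))
print("wax",[onz(W,w(*p),.02)[:2].round(4).tolist() for p in [(204,318),(300,316),(303,388),(206,388)]])
go(.534,.2415,.012,-5.5)
E
```

```text
red [0.5378 0.2422]
cream [0.4573 0.2395]
wax [[0.5298, 0.154], [0.5333, 0.2004], [0.5715, 0.1964], [0.5668, 0.1476]]
t 2.33 pos [0.5316 0.242  0.0957] yaw -5.6 w 0.0557 F [0.4 0.4 1.2] | d [-0.24 -0.03  8.37] roll -0.001
```

Request:
play_rows(motion=[{"claw": 0.35,"dx": -0.4,"dy": 0,"dz": 4,"roll": 0},{"claw": 0.35,"dx": -0.4,"dy": 0,"dz": 8.2,"roll": 0},{"claw": 0.35,"dx": -0.4,"dy": 0,"dz": 8.2,"roll": 0},{"claw": 0.7,"dx": -0.4,"dy": 0,"dz": 8.2,"roll": 0},{"claw": 0.75,"dx": -0.4,"dy": 0,"dz": 8.2,"roll": 0}])

```text
t: 2.95
tool_pos: [0.5365, 0.2423, 0.0152]
ee_rot: [0.152, 3.135, 0.003]
contact_force: [-1.4, -1.1, 9.4]
gripper_width: 0.0333
```

```bash
python3 - <<'E'
from h import *
go(.534,.2415,.012,-5.5)
W=cam('wrist');save(W,'pics/w4.png')
E
```

```text
t 2.95 pos [0.5365 0.2423 0.0152] yaw -5.6 w 0.0333 F [-1.4 -1.1  9.4] | d [ 0.24 -0.1   0.32] roll -0.001
```

View pics/w4.png

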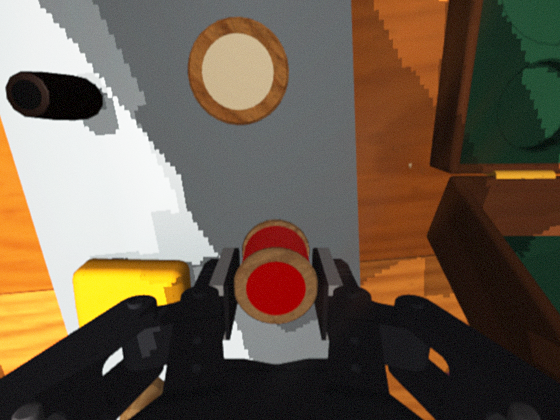

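Request:
play_rows(motion=[{"claw": 0.9,"dx": 0,"dy": 0,"dz": 0,"roll": 0},{"claw": 0.9,"dx": 0,"dy": 0,"dz": 0,"roll": 0},{"claw": 0.9,"dx": 0,"dy": 0,"dz": -3,"roll": 0},{"claw": 0.9,"dx": 0.5,"dy": 0.5,"dz": -8,"roll": 0},{"claw": 0.9,"dx": 5,"dy": 3,"dz": -9,"roll": 0}], newtons=30)

```text
t: 3.62
tool_pos: [0.4916, 0.2761, 0.1074]
ee_rot: [0.159, 3.13, 0.006]
contact_force: [-0.6, 1.5, -1.7]
gripper_width: 0.0331
```

```bash
python3 - <<'E'
from h import *
go(.431,.3566,.09,-5.5)
E
```

```text
t 3.62 pos [0.4916 0.2761 0.1074] yaw -5.8 w 0.0331 F [-0.6  1.5 -1.7] | d [6.85 7.39 1.72] roll -0.006
```

Request:
play_rows(motion=[{"claw": 0.9,"dx": 3,"dy": 3.5,"dz": 0.5,"roll": 0},{"claw": 0.9,"dx": 6,"dy": 7,"dz": 1,"roll": 0},{"claw": 0.9,"dx": 6.8,"dy": 7.4,"dz": 2,"roll": 0},{"claw": 0.9,"dx": 6.8,"dy": 7.4,"dz": 2.5,"roll": 0}])

```text
t: 4.12
tool_pos: [0.4277, 0.3568, 0.0782]
ee_rot: [0.151, 3.137, 0.001]
contact_force: [-0.1, -0.4, -0.9]
gripper_width: 0.033
```

```bash
python3 - <<'E'
from h import *
go(.431,.3566,.028,-5.5)
W=cam('wrist');save(W,'pics/w5.png',None,1.4)
go(.431,.3566,.028,-5.5)
E
```

```text
t 4.12 pos [0.4277 0.3568 0.0782] yaw -5.5 w 0.0330 F [-0.1 -0.4 -0.9] | d [-0.33  0.    5.02] roll -0.000
t 4.17 pos [0.4282 0.3559 0.0775] yaw -5.6 w 0.0329 F [-0.6 -0.9 -2.7] | d [-0.27  0.1   4.95] roll -0.001
```

View pics/w5.png

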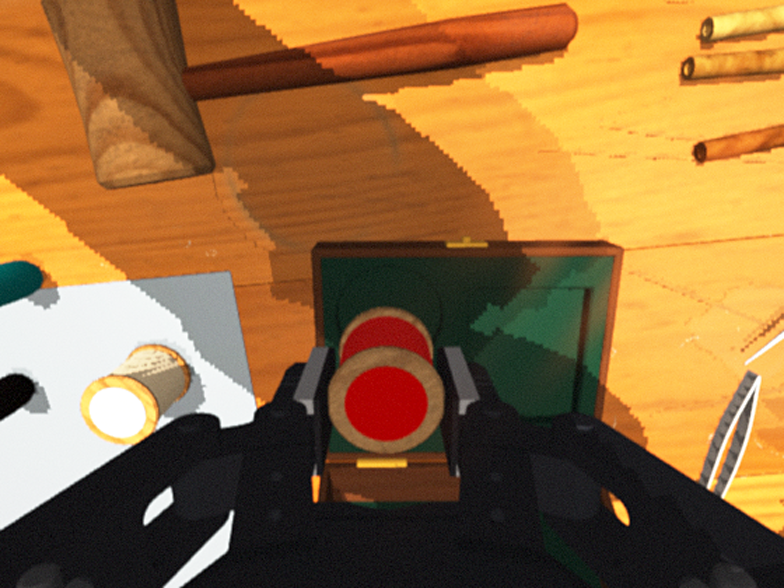

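```bash
python3 - <<'E'
from h import *
W=cam('wrist')
w=lambda u,v:(u/1.4,v/1.4)
F=[onz(W,w(*p),.02)[:2] for p in [(622,246),(313,245)]]
print(np.round(F,4))
e=F[0]-F[1];print(np.linalg.norm(e),np.degrees(np.arctan2(-e[0],e[1])))
y=e/np.linalg.norm(e);x=np.array([y[1],-y[0]]);c=(F[0]+F[1])/2+.053*x;print("centre",c,"thread",c-.0205*x-.034*y,"ferr",c+.0265*x-.034*y,"wax",c+.029*y)
print("recess L/R/T rims",[onz(W,w(*p),.019)[:2].round(4).tolist() for p in [(338,305),(441,303),(389,268)]])
print("spool top",onz(W,w(386,402),.0775+.023)[:2])
go(.431,.3566,.028,-5.5)
E
```

```text
[[0.4078 0.4602]
 [0.3945 0.3288]]
0.13206060156481933 -5.773487681440556
centre [0.4538876  0.38913822] thread [0.43007132 0.35737291] ferr [0.47683291 0.3526449 ] wax [0.45680488 0.41799111]
recess L/R/T rims [[0.4226, 0.3359], [0.4261, 0.3816], [0.408, 0.3601]]
spool top [0.42710884 0.35692568]
t 4.22 pos [0.4285 0.3556 0.0776] yaw -5.6 w 0.0328 F [ 0.1 -0.5  0.2] | d [-0.24  0.13  4.96] roll -0.002
```

Request:
play_rows(motion=[{"claw": 0.9,"dx": -0.2,"dy": 0.2,"dz": 2.5,"roll": 0},{"claw": 0.9,"dx": -0.2,"dy": 0.2,"dz": 4.5,"roll": 0},{"claw": 0.9,"dx": -0.2,"dy": 0.2,"dz": 5.0,"roll": 0},{"claw": 0.9,"dx": -0.2,"dy": 0.2,"dz": 5.1,"roll": 0},{"claw": 0.9,"dx": -0.2,"dy": 0.2,"dz": 5.1,"roll": 0}])

```text
t: 4.85
tool_pos: [0.4303, 0.3584, 0.0271]
ee_rot: [0.153, 3.137, 0.001]
contact_force: [0.6, 0.4, -0.3]
gripper_width: 0.0327
```

```bash
python3 - <<'E'
from h import *
go(.430,.3575,.026,-5.5)
E
```

```text
t 4.85 pos [0.4303 0.3584 0.0271] yaw -5.6 w 0.0327 F [ 0.6  0.4 -0.3] | d [ 0.02 -0.09  0.11] roll -0.001
```

Request:
play_rows(motion=[{"claw": 0.9,"dx": 0,"dy": 0,"dz": 0.1,"roll": 0},{"claw": 0.55,"dx": 0,"dy": 0,"dz": 0.1,"roll": 0},{"claw": 0.45,"dx": 0,"dy": 0,"dz": 0.1,"roll": 0},{"claw": 0.4,"dx": 0,"dy": 0,"dz": -1,"roll": 0},{"claw": 0.4,"dx": 0,"dy": 0,"dz": -6,"roll": 0}])

```text
t: 5.48
tool_pos: [0.4287, 0.3575, 0.0857]
ee_rot: [-0.152, -3.135, 0.005]
contact_force: [0.6, 0.6, 0.7]
gripper_width: 0.0511
```

```bash
python3 - <<'E'
from h import *
go(.6125,.165,.10,-5.5)
E
```

```text
t 5.47 pos [0.4287 0.3575 0.0857] yaw -5.5 w 0.0511 F [0.6 0.6 0.7] | d [-20.15 -17.39  -1.43] roll -0.001
```

Request:
play_rows(motion=[{"claw": 0.4,"dx": -2,"dy": -4,"dz": -4,"roll": 0},{"claw": 0.4,"dx": -6,"dy": -8,"dz": -4.5,"roll": 0},{"claw": 0.45,"dx": -10.5,"dy": -12,"dz": -4.5,"roll": 0},{"claw": 0.5,"dx": -15,"dy": -16,"dz": -3,"roll": 0},{"claw": 0.5,"dx": -20,"dy": -17.4,"dz": -2,"roll": 0}])

```text
t: 6.1
tool_pos: [0.6133, 0.1628, 0.107]
ee_rot: [0.156, 3.137, -0.001]
contact_force: [0.8, 2.1, 0.5]
gripper_width: 0.0424
```

Request:
play_rows(motion=[{"claw": 0.5,"dx": 0,"dy": 0,"dz": 1,"roll": 0},{"claw": 0.5,"dx": 0,"dy": 0,"dz": 1.5,"roll": 0}])

```text
t: 6.35
tool_pos: [0.6114, 0.1661, 0.091]
ee_rot: [-0.152, -3.137, 0.0]
contact_force: [-0.7, -0.9, 0.6]
gripper_width: 0.0426
```

```bash
python3 - <<'E'
from h import *
go(.6125,.165,.010,-5.5)
W=cam('wrist');save(W,'pics/w6.png',None,1.4)
go(.6125,.165,.010,-5.5)
E
```

```text
t 6.35 pos [0.6114 0.1661 0.091 ] yaw -5.5 w 0.0426 F [-0.7 -0.9  0.6] | d [-0.13 -0.09  8.1 ] roll -0.001
t 6.40 pos [0.6109 0.1665 0.0907] yaw -5.5 w 0.0428 F [-0.8  0.1 -0.5] | d [-0.18 -0.13  8.07] roll 0.000
```

View pics/w6.png

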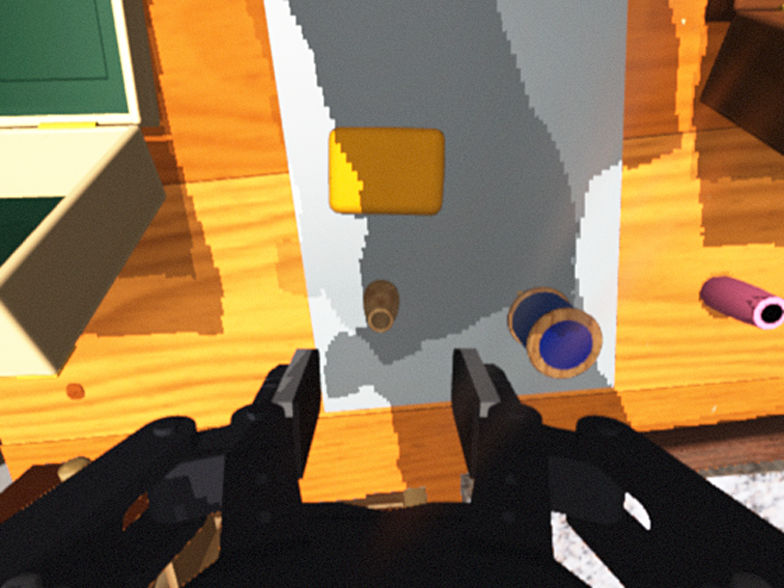

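```bash
python3 - <<'E'
from h import *
W=cam('wrist')
w=lambda u,v:(u/1.4,v/1.4)
print("pale",onz(W,w(379,320),.038),"base",onz(W,w(381,290),.005),"blue",onz(W,w(567,345),.038))
P=[onz(W,w(*p),z)[:2] for p,z in [((330,128),.01),((444,128),.01),((442,213),.02),((330,213),.02)]]
print("wax",np.round(P,4),np.mean(P,0))
go(.6125,.165,.010,-5.5)
E
```

```text
pale [0.61199357 0.16424109 0.038     ] base [0.60781251 0.16519486 0.005     ] blue [0.63161272 0.24589908 0.038     ]
wax [[0.5293 0.1501]
 [0.5342 0.2008]
 [0.5706 0.1965]
 [0.5658 0.1466]] [0.54998051 0.17350041]
t 6.45 pos [0.611  0.1667 0.0912] yaw -5.5 w 0.0425 F [ 0.4 -0.5  0.4] | d [-0.18 -0.16  8.12] roll 0.000
```

Request:
play_rows(motion=[{"claw": 0.5,"dx": -0.1,"dy": -0.2,"dz": 4,"roll": 0},{"claw": 0.5,"dx": -0.1,"dy": -0.2,"dz": 7.6,"roll": 0},{"claw": 0.5,"dx": -0.1,"dy": -0.2,"dz": 7.9,"roll": 0},{"claw": 0.8,"dx": -0.1,"dy": -0.2,"dz": 7.9,"roll": 0},{"claw": 0.95,"dx": -0.1,"dy": -0.2,"dz": 7.9,"roll": 0}], newtons=25)

```text
t: 7.08
tool_pos: [0.6136, 0.1643, 0.0141]
ee_rot: [0.151, 3.136, 0.001]
contact_force: [-0.3, 0.9, 3.7]
gripper_width: 0.0174
```

Request:
play_rows(motion=[{"claw": 1,"dx": 0,"dy": 0,"dz": 0,"roll": 0},{"claw": 1,"dx": 0,"dy": 0,"dz": 0,"roll": 0}])

```text
t: 7.32
tool_pos: [0.6137, 0.1643, 0.0141]
ee_rot: [0.152, 3.136, 0.002]
contact_force: [-0.8, -0.3, 9.3]
gripper_width: 0.0174
```

```bash
python3 - <<'E'
from h import *
go(.477,.3527,.10,-5.5)
W=cam('wrist');save(W,'pics/w7.png')
E
```

```text
t 7.33 pos [0.6137 0.1643 0.0141] yaw -5.5 w 0.0174 F [-0.8 -0.3  9.3] | d [15.4  17.44 -8.61] roll -0.001
```

View pics/w7.png

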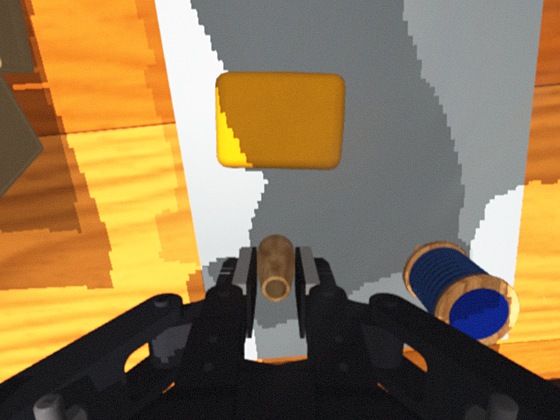

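Request:
play_rows(motion=[{"claw": 1,"dx": 0,"dy": 0,"dz": -5,"roll": 0},{"claw": 1,"dx": 3,"dy": 1.5,"dz": -9,"roll": 0},{"claw": 1,"dx": 7,"dy": 5,"dz": -9.5,"roll": 0},{"claw": 1,"dx": 11.5,"dy": 9,"dz": -9.5,"roll": 0},{"claw": 1,"dx": 15.4,"dy": 13,"dz": -9.5,"roll": 0}])

```text
t: 8.0
tool_pos: [0.4709, 0.3095, 0.1086]
ee_rot: [0.152, 3.137, 0.002]
contact_force: [0.7, 1.7, -0.9]
gripper_width: 0.0176
```

Request:
play_rows(motion=[{"claw": 1,"dx": 0,"dy": 3,"dz": 0,"roll": 0},{"claw": 1,"dx": 0,"dy": 4.3,"dz": 0.5,"roll": 0},{"claw": 1,"dx": 0,"dy": 4.4,"dz": 1,"roll": 0}])

```text
t: 8.38
tool_pos: [0.4766, 0.3517, 0.0971]
ee_rot: [0.152, 3.138, -0.0]
contact_force: [0.6, -0.9, 0.9]
gripper_width: 0.0176
```

```bash
python3 - <<'E'
from h import *
go(.477,.3527,.027,-5.5)
W=cam('wrist');save(W,'pics/w8.png',None,1.4)
go(.477,.3527,.027,-5.5)
E
```

```text
t 8.38 pos [0.4766 0.3517 0.0971] yaw -5.5 w 0.0176 F [ 0.6 -0.9  0.9] | d [-0.02  0.1   7.01] roll -0.001
t 8.43 pos [0.4765 0.3508 0.0964] yaw -5.6 w 0.0175 F [-0.9 -0.7 -1. ] | d [-0.03  0.21  6.94] roll -0.002
```

View pics/w8.png

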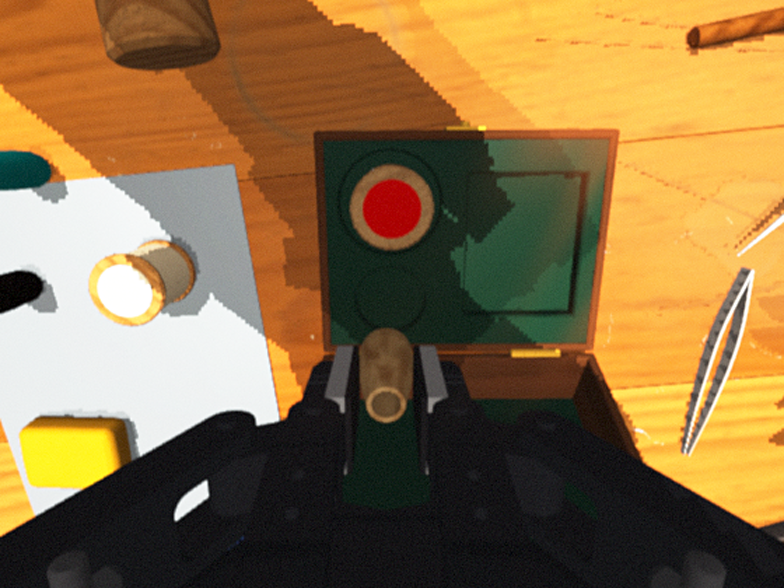

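```bash
python3 - <<'E'
from h import *
W=cam('wrist')
w=lambda u,v:(u/1.4,v/1.4)
print("recess",[onz(W,w(*p),.019)[:2].round(4).tolist() for p in [(391,297),(356,297),(426,295)]])
f=fit([onz(W,w(*p),.02)[:2] for p in [(618,132),(315,132),(326,348),(596,347)]]);print(f)
print("waxrec",[onz(W,w(*p),.019)[:2].round(4).tolist() for p in [(587,172),(468,172),(462,312),(574,313)]])
print("wax",[onz(W,w(*p),.02)[:2].round(4).tolist() for p in [(24,417),(125,418)]])
go(.477,.3527,.027,-5.5)
E
```

```text
recess [[0.4751, 0.3541], [0.4734, 0.3373], [0.4757, 0.3711]]
(array([ 0.4535,  0.3903, -0.0893]), array([-2.5,  2.3, -1.6, -0.8,  2.2, -1.7,  1.9,  0.2]))
waxrec [[0.4251, 0.4476], [0.4199, 0.3943], [0.4861, 0.388], [0.4919, 0.4424]]
wax [[0.5211, 0.158], [0.5267, 0.2102]]
t 8.47 pos [0.4766 0.3502 0.0966] yaw -5.6 w 0.0176 F [-0.1 -0.6  0.5] | d [-0.02  0.26  6.96] roll -0.002
```

Request:
play_rows(motion=[{"claw": 1,"dx": 0,"dy": 0.3,"dz": 3,"roll": 0},{"claw": 1,"dx": 0,"dy": 0.35,"dz": 6,"roll": 0},{"claw": 1,"dx": 0,"dy": 0.35,"dz": 7.0,"roll": 0},{"claw": 1,"dx": 0,"dy": 0.35,"dz": 7.15,"roll": 0},{"claw": 1,"dx": 0,"dy": 0.35,"dz": 7.15,"roll": 0}])

```text
t: 9.1
tool_pos: [0.4772, 0.3553, 0.0267]
ee_rot: [0.153, 3.137, 0.001]
contact_force: [-0.2, 0.5, 0.4]
gripper_width: 0.0175
```

```bash
python3 - <<'E'
from h import *
go(.476,.354,.0255,-5.5)
E
```

```text
t 9.10 pos [0.4772 0.3553 0.0267] yaw -5.6 w 0.0175 F [-0.2  0.5  0.4] | d [ 0.11 -0.14  0.12] roll -0.001
```

Request:
play_rows(motion=[{"claw": 1,"dx": 0,"dy": 0,"dz": 0.15,"roll": 0},{"claw": 1,"dx": 0,"dy": 0,"dz": 0.2,"roll": 0},{"claw": 0.7,"dx": 0,"dy": 0,"dz": 0.2,"roll": 0},{"claw": 0.6,"dx": 0,"dy": 0,"dz": 0.2,"roll": 0},{"claw": 0.55,"dx": 0,"dy": 0,"dz": -3,"roll": 0}])

```text
t: 9.72
tool_pos: [0.4756, 0.3546, 0.0545]
ee_rot: [-0.152, -3.135, 0.004]
contact_force: [0.9, -0.3, 1.8]
gripper_width: 0.0385
```

Request:
play_rows(motion=[{"claw": 0.55,"dx": 0,"dy": -0.3,"dz": -5,"roll": 0},{"claw": 0.5,"dx": 0,"dy": -4,"dz": -9,"roll": 0.15},{"claw": 0.5,"dx": 0,"dy": -8,"dz": -9,"roll": 0.33}])

```text
t: 10.1
tool_pos: [0.47, 0.2758, 0.1486]
ee_rot: [0.672, 3.066, 0.006]
contact_force: [1.0, -0.3, -1.3]
gripper_width: 0.0429
```

```bash
python3 - <<'E'
from h import *
print(ctrl.state()['q'])
W=cam('wrist');save(W,'pics/w9.png',None,1)
go(.550,.173,.12,-95.5); 
E
```

```text
[-0.76932432  0.50839996  0.17729057  1.90087345 -0.12875448  0.7382257
  0.62008423]
t 10.15 pos [0.4692 0.2695 0.1473] yaw -25.6 w 0.0426 F [ 3.7 -5.3  0.3] | d [-11.45  -5.22   2.75] roll 1.220
```

View pics/w9.png

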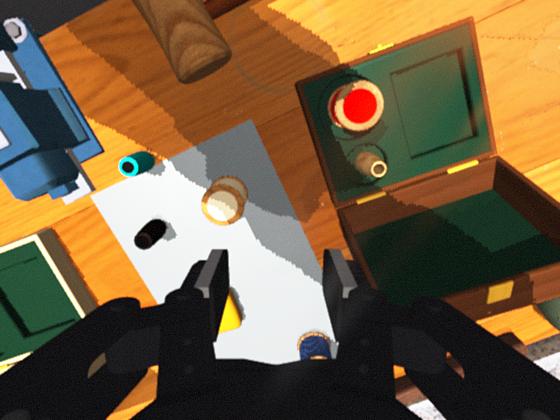

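Request:
play_rows(motion=[{"claw": 0.4,"dx": -3,"dy": -1,"dz": 0,"roll": 0.18},{"claw": 0.4,"dx": -6,"dy": -2,"dz": 0,"roll": 0.36},{"claw": 0.4,"dx": -9,"dy": -3.5,"dz": 1,"roll": 0.54},{"claw": 0.4,"dx": -11.5,"dy": -5.2,"dz": 2,"roll": 0.72},{"claw": 0.4,"dx": -11.5,"dy": -5.2,"dz": 3,"roll": 0.9}])

```text
t: 10.78
tool_pos: [0.5532, 0.1783, 0.1156]
ee_rot: [1.945, 2.466, -0.001]
contact_force: [-0.4, 1.2, 0.5]
gripper_width: 0.0514
```

Request:
play_rows(motion=[{"claw": 0.4,"dx": 0,"dy": 0,"dz": 1,"roll": 0.17},{"claw": 0.4,"dx": 0,"dy": 0,"dz": 2,"roll": 0.32},{"claw": 0.4,"dx": 0,"dy": 0,"dz": 2.5,"roll": 0.32}])

```text
t: 11.15
tool_pos: [0.5518, 0.1809, 0.0902]
ee_rot: [2.303, 2.137, -0.002]
contact_force: [0.3, 0.8, -0.3]
gripper_width: 0.0514
```

```bash
python3 - <<'E'
from h import *
print(ctrl.state()['q'])
go(.550,.173,.01,-95.5); 
W=cam('wrist');save(W,'pics/w10.png',None,1.4)
go(.550,.173,.01,-95.5); 
E
```

```text
[-0.73346545  0.69405376  0.46016234  1.84661464 -0.45197736  0.70695703
 -0.09030345]
t 11.15 pos [0.5518 0.1809 0.0902] yaw -94.3 w 0.0514 F [ 0.3  0.8 -0.3] | d [-0.8  -0.11  8.02] roll 0.021
t 11.20 pos [0.5517 0.1809 0.0899] yaw -94.1 w 0.0517 F [-0.6  0.7 -0.9] | d [-0.79 -0.1   7.99] roll 0.024
```

View pics/w10.png

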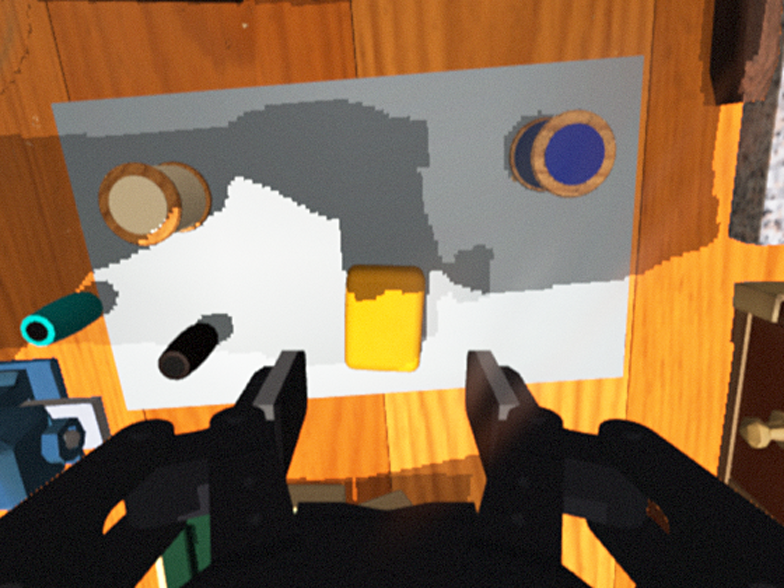

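```bash
python3 - <<'E'
from h import *
W=cam('wrist')
w=lambda u,v:(u/1.4,v/1.4)
P=np.array([onz(W,w(*p),z)[:2] for p,z in [((348,268),.01),((424,267),.015),((421,371),.02),((346,370),.02)]])
print(P.round(4),P.mean(0)); 
for a,b in((0,3),(1,2)):
    e=P[a]-P[b];print(np.degrees(np.arctan2(-e[0],e[1])))
go(*P.mean(0),.01,-95.5); 
E
```

```text
[[0.5356 0.1992]
 [0.5719 0.1982]
 [0.5674 0.1473]
 [0.5308 0.1505]] [0.5514453 0.1738171]
-5.631164800969689
-4.968687039021811
t 11.25 pos [0.5518 0.1808 0.0904] yaw -94.1 w 0.0514 F [-0.2 -0.1  0.4] | d [-0.7   0.02  8.04] roll 0.024
```

Request:
play_rows(motion=[{"claw": 0.4,"dx": -0.7,"dy": 0,"dz": 4,"roll": 0.02},{"claw": 0.4,"dx": -0.7,"dy": 0,"dz": 7.5,"roll": 0.02},{"claw": 0.4,"dx": -0.7,"dy": 0,"dz": 8,"roll": 0.02},{"claw": 0.6,"dx": -0.7,"dy": 0,"dz": 8,"roll": 0.02},{"claw": 0.75,"dx": -0.7,"dy": 0,"dz": 8,"roll": 0.02}], newtons=35)

```text
t: 11.88
tool_pos: [0.5523, 0.1741, 0.0122]
ee_rot: [2.324, 2.113, 0.003]
contact_force: [-0.2, 1.1, -0.4]
gripper_width: 0.0375
```

Request:
play_rows(motion=[{"claw": 0.85,"dx": 0,"dy": 0,"dz": 0,"roll": 0},{"claw": 0.85,"dx": 0,"dy": 0,"dz": 0,"roll": 0}])

```text
t: 12.12
tool_pos: [0.5519, 0.1741, 0.0115]
ee_rot: [2.325, 2.112, 0.002]
contact_force: [-1.2, 1.2, 8.7]
gripper_width: 0.0376
```

```bash
python3 - <<'E'
from h import *
go(.456,.418,.10,-5.3)
W=cam('wrist');save(W,'pics/w11.png')
E
```

```text
t 12.12 pos [0.5519 0.1741 0.0115] yaw -95.5 w 0.0376 F [-1.2  1.2  8.7] | d [ 23.37 -11.87  -8.84] roll -1.574
```

View pics/w11.png

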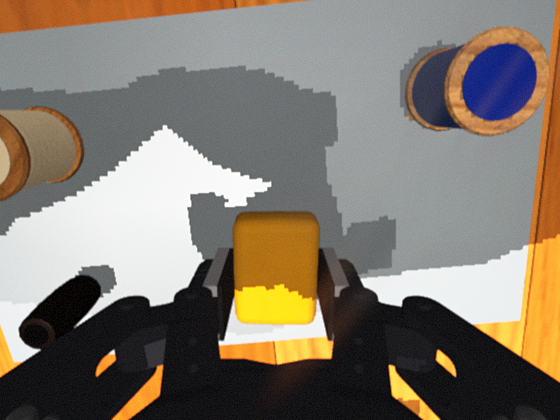

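Request:
play_rows(motion=[{"claw": 0.85,"dx": 0,"dy": 0,"dz": -5,"roll": 0},{"claw": 0.85,"dx": 1,"dy": -2,"dz": -10,"roll": -0.1},{"claw": 0.85,"dx": 4,"dy": -6,"dz": -12.5,"roll": -0.28},{"claw": 0.85,"dx": 8,"dy": -9,"dz": -12.5,"roll": -0.46},{"claw": 0.85,"dx": 13,"dy": -11,"dz": -12.5,"roll": -0.64}])

```text
t: 12.8
tool_pos: [0.4535, 0.3149, 0.1368]
ee_rot: [1.535, 2.741, 0.002]
contact_force: [0.6, 0.4, -0.5]
gripper_width: 0.0376
```

```bash
python3 - <<'E'
from h import *
go(.456,.418,.10,-5.3)
E
```

```text
t 12.80 pos [0.4535 0.3149 0.1368] yaw -58.5 w 0.0376 F [ 0.6  0.4 -0.5] | d [8.66 5.59 3.69] roll -0.929
```

Request:
play_rows(motion=[{"claw": 0.85,"dx": 3,"dy": 2,"dz": 0,"roll": -0.18},{"claw": 0.85,"dx": 6,"dy": 4,"dz": 0,"roll": -0.36},{"claw": 0.85,"dx": 8.6,"dy": 5.6,"dz": 0.5,"roll": -0.54},{"claw": 0.85,"dx": 8.6,"dy": 5.6,"dz": 1.5,"roll": -0.72},{"claw": 0.85,"dx": 8.6,"dy": 5.6,"dz": 2.5,"roll": -0.9}])

```text
t: 13.42
tool_pos: [0.4578, 0.4166, 0.1106]
ee_rot: [0.189, 3.136, -0.0]
contact_force: [0.1, -1.7, -1.6]
gripper_width: 0.0371
```

Request:
play_rows(motion=[{"claw": 0.85,"dx": 0,"dy": 0,"dz": 1,"roll": -0.03},{"claw": 0.85,"dx": 0,"dy": 0,"dz": 2,"roll": -0.03}])

```text
t: 13.68
tool_pos: [0.4581, 0.4162, 0.0904]
ee_rot: [0.158, 3.138, 0.0]
contact_force: [-0.3, 0.1, -1.2]
gripper_width: 0.0374
```

```bash
python3 - <<'E'
from h import *
go(.456,.418,.0225,-5.3)
W=cam('wrist');save(W,'pics/w12.png',None,1.4)
go(.456,.418,.0225,-5.3)
E
```

```text
t 13.68 pos [0.4581 0.4162 0.0904] yaw -5.8 w 0.0374 F [-0.3  0.1 -1.2] | d [0.22 0.16 6.79] roll -0.008
t 13.72 pos [0.4575 0.4158 0.0891] yaw -5.7 w 0.0370 F [-0.1 -0.8 -2.4] | d [0.17 0.21 6.66] roll -0.008
```

View pics/w12.png

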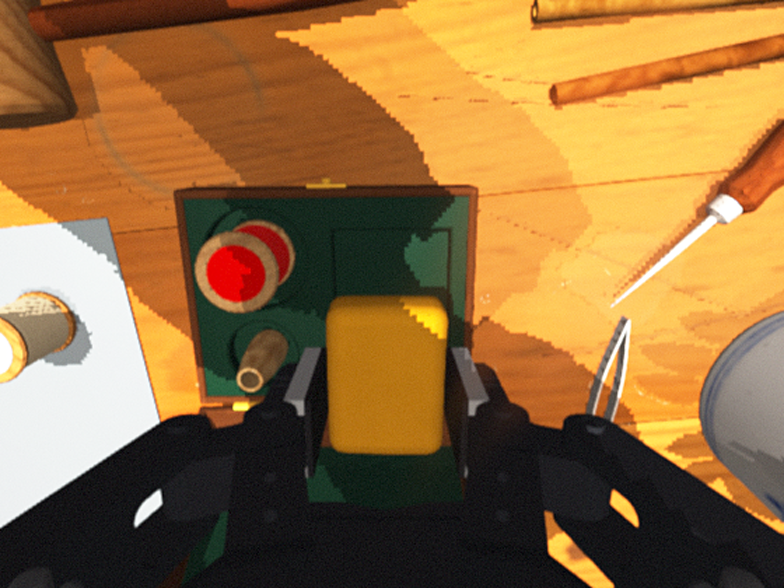

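```bash
python3 - <<'E'
from h import *
W=cam('wrist')
w=lambda u,v:(u/1.4,v/1.4)
P=np.array([onz(W,w(*p),.019)[:2] for p in [(451,230),(333,230)]]);print(P.round(4),np.linalg.norm(P[0]-P[1]))
e=P[0]-P[1];e/=np.linalg.norm(e);x=np.array([e[1],-e[0]]);print("recess c",P.mean(0)+.034*x)
C=np.array([onz(W,w(*p),.02)[:2] for p in [(477,188),(175,190)]]);e=C[0]-C[1];print(C.round(4));e/=np.linalg.norm(e);x=np.array([e[1],-e[0]]);print("from case",C.mean(0)+.053*x+.029*e,np.degrees(np.arctan2(-e[0],e[1])))
Q=np.array([onz(W,w(*p),.098)[:2] for p in [(328,298),(447,298),(445,455),(328,455)]]);print("wax",Q.mean(0),np.degrees(np.arctan2(*(Q[0]-Q[3])[::-1]*[-1,-1])))
go(.456,.418,.0225,-5.3)
E
```

```text
[[0.4253 0.4493]
 [0.42   0.3964]] 0.053147927655099236
recess c [0.45644043 0.41948596]
[[0.4078 0.4617]
 [0.3954 0.3299]]
from case [0.45710022 0.41969958] -5.37450133842875
wax [0.45694671 0.41711121] -7.638663783185855
t 13.78 pos [0.4575 0.4159 0.0897] yaw -5.7 w 0.0369 F [ 0.5  0.2 -1.6] | d [0.17 0.2  6.72] roll -0.007
```

Request:
play_rows(motion=[{"claw": 0.85,"dx": 0.1,"dy": 0.28,"dz": 3,"roll": 0},{"claw": 0.85,"dx": 0.1,"dy": 0.28,"dz": 5.5,"roll": 0},{"claw": 0.85,"dx": 0.1,"dy": 0.28,"dz": 6.5,"roll": 0},{"claw": 0.85,"dx": 0.1,"dy": 0.28,"dz": 6.7,"roll": 0},{"claw": 0.85,"dx": 0.1,"dy": 0.28,"dz": 6.7,"roll": 0}])

```text
t: 14.4
tool_pos: [0.4576, 0.4195, 0.0246]
ee_rot: [0.153, 3.137, 0.001]
contact_force: [0.2, -0.0, -0.4]
gripper_width: 0.0371
```

```bash
python3 - <<'E'
from h import *
go(.456,.419,.0225,-5.3)
W=cam('wrist');save(W,'pics/w13.png',None,1.4)
go(.456,.419,.0225,-5.3)
E
```

```text
t 14.40 pos [0.4576 0.4195 0.0246] yaw -5.6 w 0.0371 F [ 0.2 -0.  -0.4] | d [ 0.15 -0.07  0.21] roll -0.005
t 14.45 pos [0.4576 0.4196 0.0247] yaw -5.6 w 0.0375 F [ 0.1 -0.2 -0.4] | d [ 0.16 -0.07  0.22] roll -0.005
```

View pics/w13.png

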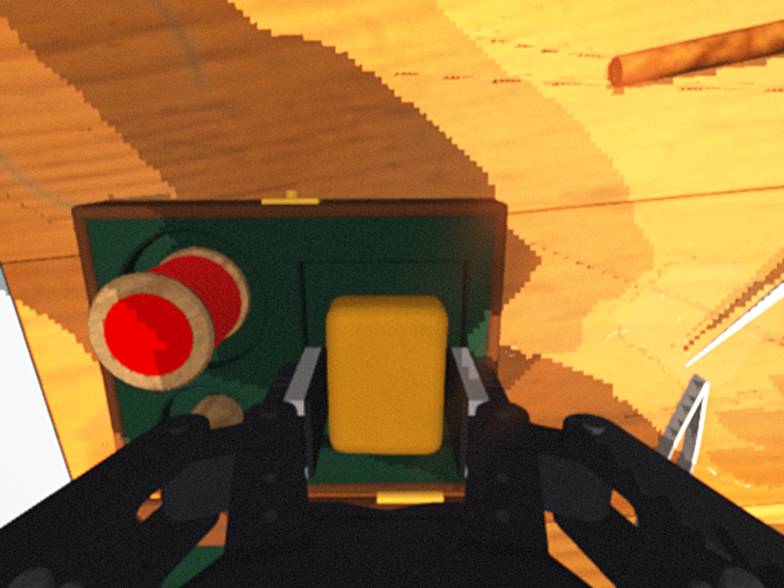

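Request:
play_rows(motion=[{"claw": 0.85,"dx": 0.05,"dy": 0,"dz": 0.15,"roll": 0},{"claw": 0.85,"dx": 0.05,"dy": 0,"dz": 0.25,"roll": 0},{"claw": 0.5,"dx": 0.05,"dy": 0,"dz": 0.25,"roll": 0},{"claw": 0.42,"dx": 0.05,"dy": 0,"dz": 0,"roll": 0},{"claw": 0.42,"dx": 0.05,"dy": 0,"dz": -3,"roll": 0}])

```text
t: 15.08
tool_pos: [0.4559, 0.4185, 0.0527]
ee_rot: [-0.152, -3.136, 0.004]
contact_force: [-0.5, 0.1, 1.1]
gripper_width: 0.0493
```

Request:
play_rows(motion=[{"claw": 0.42,"dx": 0,"dy": 0,"dz": -4,"roll": 0},{"claw": 0.42,"dx": 0,"dy": -2,"dz": -9,"roll": 0},{"claw": 0.42,"dx": -3,"dy": -7,"dz": -10,"roll": 0}])

```text
t: 15.45
tool_pos: [0.4794, 0.3493, 0.157]
ee_rot: [0.144, 3.136, 0.007]
contact_force: [1.8, -0.2, -0.0]
gripper_width: 0.0497
```

```bash
python3 - <<'E'
from h import *
W=cam('wrist');save(W,'pics/w14.png',None,1.4)
go(.6325,.2455,.11,-5.3)
E
```

```text
t 15.50 pos [0.4845 0.339  0.1571] yaw -5.8 w 0.0495 F [  7.6 -10.1   2.1] | d [-15.65  -7.8    4.79] roll -0.009
```

View pics/w14.png

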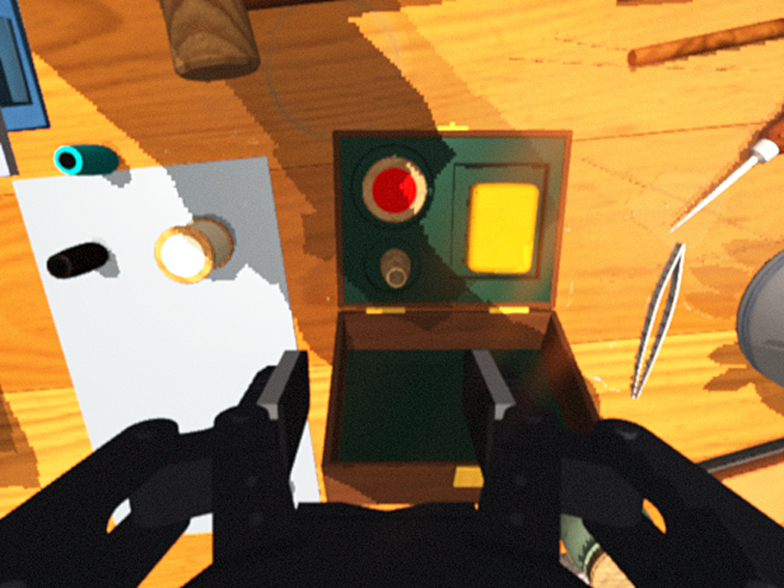

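Request:
play_rows(motion=[{"claw": 0.42,"dx": -2,"dy": -4,"dz": 0,"roll": 0},{"claw": 0.38,"dx": -6.5,"dy": -7,"dz": 0,"roll": 0},{"claw": 0.35,"dx": -11.5,"dy": -7.8,"dz": 1,"roll": 0},{"claw": 0.35,"dx": -15.6,"dy": -7.8,"dz": 3,"roll": 0},{"claw": 0.35,"dx": -15.6,"dy": -7.8,"dz": 6.5,"roll": 0}])

```text
t: 16.12
tool_pos: [0.6307, 0.2526, 0.0885]
ee_rot: [0.157, 3.135, 0.001]
contact_force: [-0.5, 0.4, 0.0]
gripper_width: 0.0555
```

Request:
play_rows(motion=[{"claw": 0.35,"dx": 0,"dy": 0,"dz": 0,"roll": 0}])

```text
t: 16.25
tool_pos: [0.626, 0.2532, 0.0863]
ee_rot: [-0.153, -3.134, 0.004]
contact_force: [0.2, 0.8, -0.1]
gripper_width: 0.0553
```

```bash
python3 - <<'E'
from h import *
go(.6325,.2455,.012,-5.3)
W=cam('wrist');save(W,'pics/w15.png',None,1.4)
go(.6325,.2455,.012,-5.3)
E
```

```text
t 16.25 pos [0.626  0.2532 0.0863] yaw -5.6 w 0.0553 F [ 0.2  0.8 -0.1] | d [-0.75 -0.68  7.43] roll -0.005
t 16.30 pos [0.6268 0.2539 0.0883] yaw -5.5 w 0.0556 F [1.2 0.7 0.2] | d [-0.66 -0.77  7.63] roll -0.004
```

View pics/w15.png

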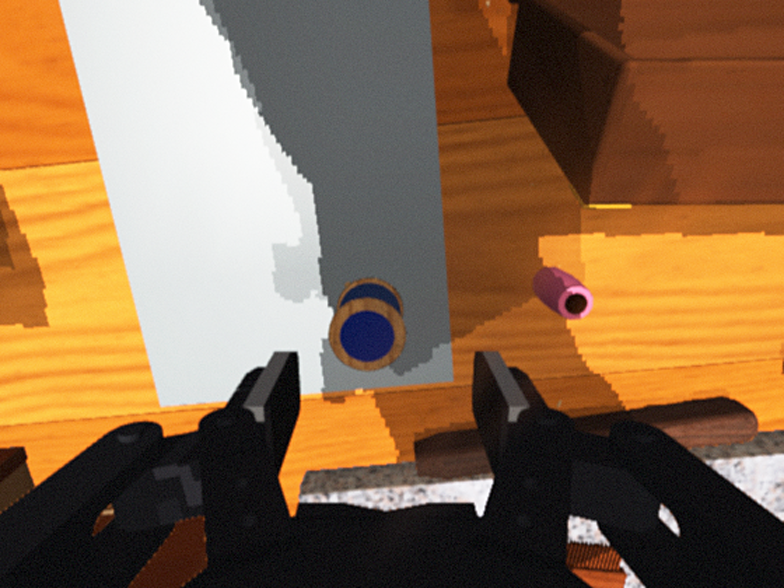

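Request:
play_rows(motion=[{"claw": 0.35,"dx": -0.6,"dy": -0.75,"dz": 3,"roll": 0},{"claw": 0.35,"dx": -0.6,"dy": -0.75,"dz": 7,"roll": 0},{"claw": 0.35,"dx": -0.6,"dy": -0.75,"dz": 7.5,"roll": 0},{"claw": 0.7,"dx": -0.6,"dy": -0.75,"dz": 7.5,"roll": 0},{"claw": 0.85,"dx": -0.6,"dy": -0.75,"dz": 7.5,"roll": 0}], newtons=30)

```text
t: 16.92
tool_pos: [0.6339, 0.2466, 0.0161]
ee_rot: [0.152, 3.135, 0.002]
contact_force: [-0.7, -0.4, 7.7]
gripper_width: 0.033
```

Request:
play_rows(motion=[{"claw": 0.9,"dx": 0,"dy": 0,"dz": 0,"roll": 0},{"claw": 0.9,"dx": 0,"dy": 0,"dz": 0,"roll": 0}])

```text
t: 17.18
tool_pos: [0.6339, 0.2466, 0.016]
ee_rot: [0.152, 3.135, 0.002]
contact_force: [-1.1, -0.3, 9.9]
gripper_width: 0.0324
```

```bash
python3 - <<'E'
from h import *
# maple thread recess from pose (.4632,.0085), yaw -4.3
c,s=np.cos(-.0755),np.sin(-.0755);M=np.array([[c,-s],[s,c]]);o=np.array([.4632,.0078])
print("thread",o+M@[-.0205,-.034],"ferr",o+M@[.0265,-.034])
t=o+M@[-.0205,-.034]
go(*t,.10,-4.3)
W=cam('wrist');save(W,'pics/w16.png')
E
```

```text
thread [ 0.44019384 -0.02455686] ferr [ 0.48705995 -0.02810199]
t 17.18 pos [0.6339 0.2466 0.016 ] yaw -5.5 w 0.0324 F [-1.1 -0.3  9.9] | d [ 16.64 -28.84  -8.48] roll -0.022
```

View pics/w16.png

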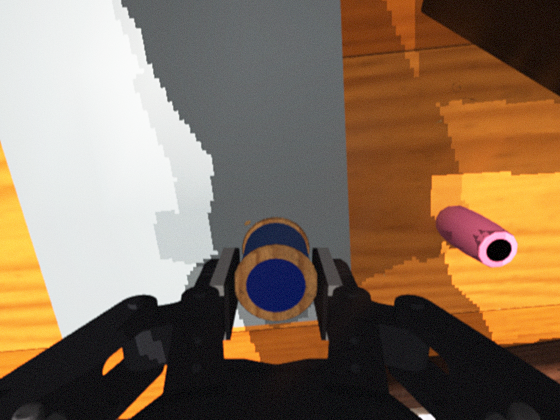

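Request:
play_rows(motion=[{"claw": 0.9,"dx": 0,"dy": 0,"dz": -5,"roll": 0},{"claw": 0.9,"dx": 3,"dy": -1.5,"dz": -10,"roll": 0},{"claw": 0.9,"dx": 7,"dy": -5,"dz": -13,"roll": 0},{"claw": 0.9,"dx": 11,"dy": -9.5,"dz": -13,"roll": 0},{"claw": 0.9,"dx": 14.5,"dy": -14,"dz": -13,"roll": -0.02}])

```text
t: 17.85
tool_pos: [0.4738, 0.1198, 0.1453]
ee_rot: [0.119, 3.137, 0.002]
contact_force: [0.6, -0.1, -0.7]
gripper_width: 0.033
```

Request:
play_rows(motion=[{"claw": 0.9,"dx": 1,"dy": -5,"dz": 0,"roll": 0},{"claw": 0.9,"dx": 2,"dy": -10,"dz": 0,"roll": 0},{"claw": 0.9,"dx": 2.1,"dy": -14,"dz": 1,"roll": 0},{"claw": 0.9,"dx": 2.1,"dy": -14.8,"dz": 4,"roll": 0},{"claw": 0.9,"dx": 2.1,"dy": -14.8,"dz": 6,"roll": 0}])

```text
t: 18.48
tool_pos: [0.443, -0.0262, 0.084]
ee_rot: [0.123, 3.137, 0.0]
contact_force: [0.3, 0.1, 0.0]
gripper_width: 0.0328
```

```bash
python3 - <<'E'
from h import *
go(.4402,-.0246,.028,-4.3)
W=cam('wrist');save(W,'pics/w17.png',None,1.4)
go(.4402,-.0246,.028,-4.3)
E
```

```text
t 18.48 pos [ 0.443  -0.0262  0.084 ] yaw -4.5 w 0.0328 F [0.3 0.1 0. ] | d [0.3  0.14 5.6 ] roll -0.004
t 18.52 pos [ 0.4422 -0.0257  0.0822] yaw -4.4 w 0.0328 F [-2.1  0.1 -4. ] | d [0.2  0.1  5.42] roll -0.003
```

View pics/w17.png

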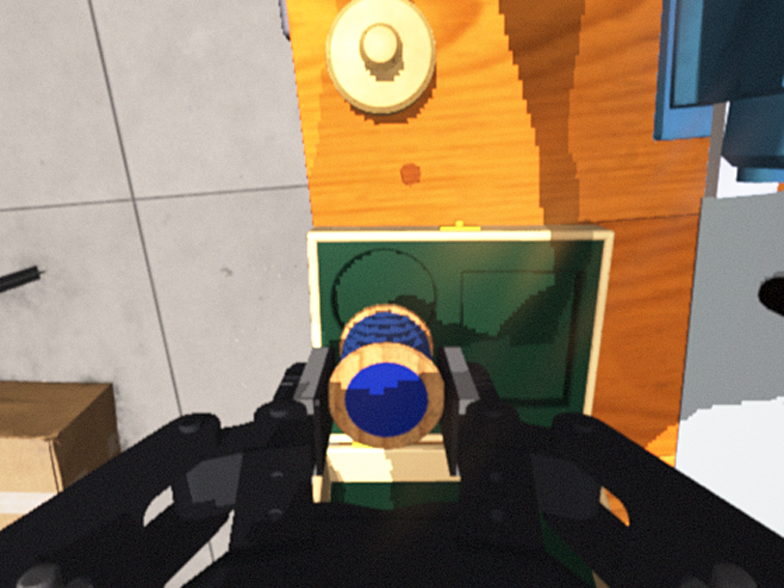

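```bash
python3 - <<'E'
from h import *
W=cam('wrist')
w=lambda u,v:(u/1.4,v/1.4)
F=[onz(W,w(*p),.02)[:2] for p in [(612,233),(309,233)]]
e=F[0]-F[1];print(np.linalg.norm(e),np.degrees(np.arctan2(-e[0],e[1])))
y=e/np.linalg.norm(e);x=np.array([y[1],-y[0]]);c=(F[0]+F[1])/2+.053*x;print("centre",c,"thread",c-.0205*x-.034*y,"ferr",c+.0265*x-.034*y)
P=[onz(W,w(*p),.019)[:2] for p in [(333,296),(437,294),(384,248)]]
print("rims",np.round(P,4).tolist(), P[2]+.024*x)
go(.4402,-.0246,.028,-4.3)
E
```

```text
0.13159747796005075 -4.455803880167418
centre [0.46236534 0.00602127] thread [ 0.43928583 -0.02628332] ferr [ 0.48614378 -0.02993475]
rims [[0.4339, -0.0483], [0.4366, -0.0013], [0.4137, -0.0235]] [ 0.43764993 -0.02537882]
t 18.57 pos [ 0.4422 -0.0255  0.0833] yaw -4.4 w 0.0328 F [-1.1  0.3  0.2] | d [0.21 0.08 5.53] roll -0.002
```

Request:
play_rows(motion=[{"claw": 0.9,"dx": 0.3,"dy": 0,"dz": 2.5,"roll": 0},{"claw": 0.9,"dx": 0.3,"dy": 0,"dz": 4.8,"roll": 0},{"claw": 0.9,"dx": 0.3,"dy": 0,"dz": 5.4,"roll": 0},{"claw": 0.9,"dx": 0.3,"dy": 0,"dz": 5.6,"roll": 0},{"claw": 0.9,"dx": 0.3,"dy": 0,"dz": 5.6,"roll": 0}])

```text
t: 19.2
tool_pos: [0.4402, -0.0251, 0.0286]
ee_rot: [0.121, 3.138, 0.0]
contact_force: [0.1, 0.3, -0.2]
gripper_width: 0.0331
```

```bash
python3 - <<'E'
from h import *
go(.439,-.0255,.027,-4.3)
E
```

```text
t 19.20 pos [ 0.4402 -0.0251  0.0286] yaw -4.4 w 0.0331 F [ 0.1  0.3 -0.2] | d [ 0.11 -0.05  0.16] roll -0.002
```

Request:
play_rows(motion=[{"claw": 0.9,"dx": 0.1,"dy": 0,"dz": 0.15,"roll": 0},{"claw": 0.9,"dx": 0.1,"dy": 0,"dz": 0.18,"roll": 0},{"claw": 0.5,"dx": 0.1,"dy": 0,"dz": 0.18,"roll": 0},{"claw": 0.42,"dx": 0.1,"dy": 0,"dz": 0,"roll": 0},{"claw": 0.42,"dx": 0.1,"dy": 0,"dz": -4,"roll": 0}])

```text
t: 19.82
tool_pos: [0.4374, -0.0251, 0.0669]
ee_rot: [-0.12, -3.135, 0.001]
contact_force: [0.4, 0.2, 0.1]
gripper_width: 0.0495
```

Request:
play_rows(motion=[{"claw": 0.42,"dx": 0,"dy": 0,"dz": -5,"roll": 0},{"claw": 0.45,"dx": -0.5,"dy": 4,"dz": -6,"roll": 0},{"claw": 0.5,"dx": -1.5,"dy": 9,"dz": -6,"roll": 0},{"claw": 0.5,"dx": -2,"dy": 14,"dz": -6,"roll": 0},{"claw": 0.5,"dx": -2,"dy": 19,"dz": -5,"roll": 0}])

```text
t: 20.45
tool_pos: [0.4738, 0.1646, 0.1184]
ee_rot: [0.121, 3.138, 0.001]
contact_force: [0.8, 0.0, -0.3]
gripper_width: 0.0425
```

Request:
play_rows(motion=[{"claw": 0.5,"dx": 0,"dy": 0,"dz": 1,"roll": 0},{"claw": 0.5,"dx": 0,"dy": 0,"dz": 2,"roll": 0}])

```text
t: 20.7
tool_pos: [0.473, 0.1623, 0.0973]
ee_rot: [-0.12, -3.139, 0.001]
contact_force: [-0.2, 0.3, 0.1]
gripper_width: 0.0427
```

```bash
python3 - <<'E'
from h import *
go(.4555,.1685,.012,-4.3)
W=cam('wrist');save(W,'pics/w18.png',None,1.4)
go(.4555,.1685,.012,-4.3)
E
```

```text
t 20.70 pos [0.473  0.1623 0.0973] yaw -4.4 w 0.0427 F [-0.2  0.3  0.1] | d [1.79 0.49 8.53] roll -0.002
t 20.75 pos [0.4725 0.1617 0.0963] yaw -4.4 w 0.0430 F [-1.  -1.1 -1.8] | d [1.74 0.56 8.43] roll -0.003
```

View pics/w18.png

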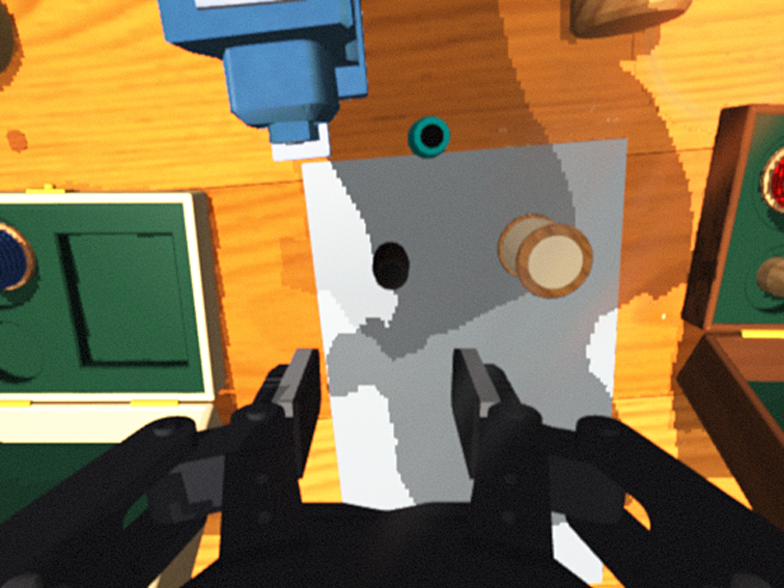

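```bash
python3 - <<'E'
from h import *
W=cam('wrist')
w=lambda u,v:(u/1.4,v/1.4)
g=cv2.cvtColor(W[0],cv2.COLOR_RGB2GRAY); x0,y0,x1,y1=255,165,300,215
sub=W[0][y0:y1,x0:x1]; m=(sub.max(2)<45).astype(np.uint8)
n,l,st,ce=cv2.connectedComponentsWithStats(m);i=1+np.argmax(st[1:,4]);print(st[i]+[x0,y0,0,0,0],ce[i]+[x0,y0])
save(W,'pics/w18c.png',(x0,y0,x1,y1),10)
print("dark",onz(W,ce[i]+[x0,y0],.022),onz(W,w(391,272),.038))
go(.4555,.1685,.012,-4.3)
E
```

```text
[268 174  25  33 671] [279.93293592 190.22354694]
dark [0.45511201 0.16658299 0.022     ] [0.45393684 0.16609968 0.038     ]
t 20.80 pos [0.4727 0.1614 0.0969] yaw -4.5 w 0.0428 F [0.3 0.3 0.7] | d [1.75 0.58 8.49] roll -0.003
```

View pics/w18c.png

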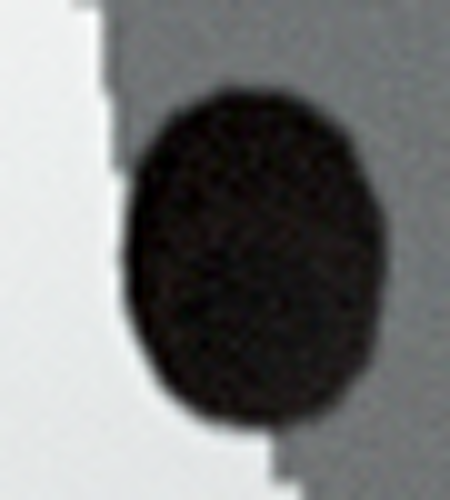

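Request:
play_rows(motion=[{"claw": 0.5,"dx": 1.75,"dy": 0.45,"dz": 2,"roll": 0},{"claw": 0.5,"dx": 1.75,"dy": 0.45,"dz": 6,"roll": 0},{"claw": 0.5,"dx": 1.75,"dy": 0.45,"dz": 8.2,"roll": 0},{"claw": 0.5,"dx": 1.75,"dy": 0.45,"dz": 8.5,"roll": 0},{"claw": 0.8,"dx": 1.75,"dy": 0.45,"dz": 8.5,"roll": 0}], newtons=25)

```text
t: 21.42
tool_pos: [0.4565, 0.1682, 0.0135]
ee_rot: [0.122, 3.139, 0.0]
contact_force: [0.6, -0.4, 1.2]
gripper_width: 0.0258
```

Request:
play_rows(motion=[{"claw": 1,"dx": 0,"dy": 0,"dz": 0,"roll": 0},{"claw": 1,"dx": 0,"dy": 0,"dz": 0,"roll": 0},{"claw": 1,"dx": 0,"dy": 0,"dz": 0,"roll": 0}])

```text
t: 21.8
tool_pos: [0.4567, 0.1687, 0.0136]
ee_rot: [0.121, 3.138, 0.001]
contact_force: [-0.5, -1.7, 10.4]
gripper_width: 0.0169
```

```bash
python3 - <<'E'
from h import *
go(.486,-.0295,.10,-4.3)
W=cam('wrist');save(W,'pics/w19.png',None,1)
E
```

```text
t 21.80 pos [0.4567 0.1687 0.0136] yaw -4.4 w 0.0169 F [-0.5 -1.7 10.4] | d [ -4.46 -19.53  -8.64] roll -0.002
```

View pics/w19.png

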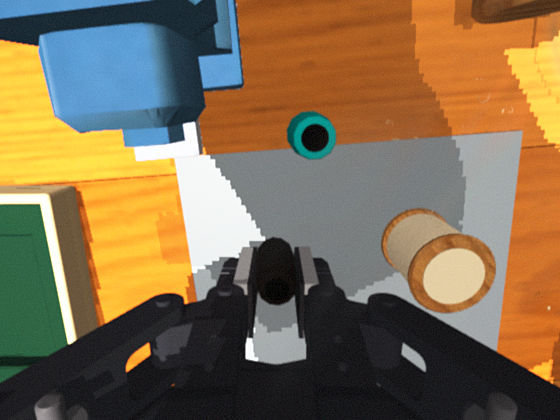

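Dark ferrule is held between the pads at (275, 275); cream and turquoise are untouched. I'm carrying it to the maple ferrule recess.

Request:
play_rows(motion=[{"claw": 1,"dx": 0,"dy": 0,"dz": -5,"roll": 0},{"claw": 1,"dx": 0,"dy": -3,"dz": -9,"roll": 0},{"claw": 1,"dx": -1,"dy": -8,"dz": -10,"roll": 0},{"claw": 1,"dx": -3,"dy": -13,"dz": -10,"roll": 0},{"claw": 1,"dx": -4.4,"dy": -17.5,"dz": -10,"roll": 0}])

```text
t: 22.48
tool_pos: [0.4871, -0.0109, 0.1136]
ee_rot: [0.121, 3.138, 0.0]
contact_force: [0.0, 0.3, 0.5]
gripper_width: 0.017
```

Request:
play_rows(motion=[{"claw": 1,"dx": 0,"dy": -1.8,"dz": 0.3,"roll": 0},{"claw": 1,"dx": 0,"dy": -2,"dz": 1.5,"roll": 0},{"claw": 1,"dx": 0,"dy": -2,"dz": 1.5,"roll": 0}])

```text
t: 22.85
tool_pos: [0.4845, -0.0283, 0.0971]
ee_rot: [-0.12, -3.138, -0.0]
contact_force: [-0.5, 0.2, -0.6]
gripper_width: 0.0166
```

```bash
python3 - <<'E'
from h import *
go(.486,-.0295,.0255,-4.3)
W=cam('wrist');save(W,'pics/w20.png',None,1.4)
go(.486,-.0295,.0255,-4.3)
E
```

```text
t 22.85 pos [ 0.4845 -0.0283  0.0971] yaw -4.4 w 0.0166 F [-0.5  0.2 -0.6] | d [-0.17 -0.11  7.16] roll -0.001
t 22.90 pos [ 0.4847 -0.028   0.0975] yaw -4.3 w 0.0172 F [0.1 0.2 0.1] | d [-0.14 -0.14  7.19] roll -0.001
```

View pics/w20.png

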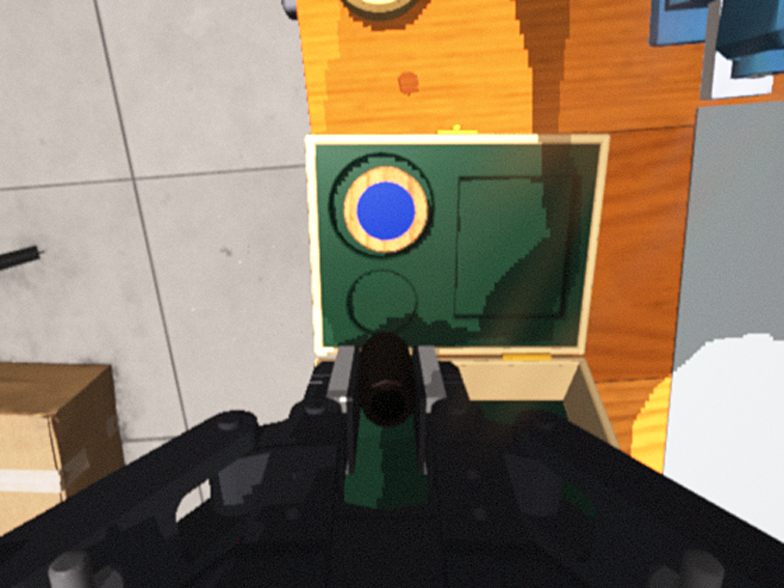

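```bash
python3 - <<'E'
from h import *
W=cam('wrist')
w=lambda u,v:(u/1.4,v/1.4)
print([onz(W,w(*p),.019)[:2].round(4).tolist() for p in [(383,302),(348,302),(417,300)]])
print(fit([onz(W,w(*p),.02)[:2] for p in [(608,136),(306,136),(316,355),(586,354)]]))
go(.486,-.0295,.0255,-4.3)
E
```

```text
[[0.4857, -0.0287], [0.4845, -0.0457], [0.486, -0.0121]]
(array([ 0.4634,  0.0066, -0.0701]), array([-1.1,  1.6, -0.5, -0.9,  0.8, -0.6,  0.7, -0.1]))
t 22.95 pos [ 0.4849 -0.028   0.0977] yaw -4.3 w 0.0169 F [-0.3 -0.5  1.1] | d [-0.13 -0.14  7.22] roll -0.000
```

Request:
play_rows(motion=[{"claw": 1,"dx": -0.1,"dy": -0.1,"dz": 3,"roll": 0},{"claw": 1,"dx": -0.1,"dy": -0.1,"dz": 6,"roll": 0},{"claw": 1,"dx": -0.1,"dy": -0.1,"dz": 7.1,"roll": 0},{"claw": 1,"dx": -0.1,"dy": -0.1,"dz": 7.3,"roll": 0},{"claw": 1,"dx": -0.1,"dy": -0.1,"dz": 7.3,"roll": 0}])

```text
t: 23.58
tool_pos: [0.4863, -0.03, 0.0255]
ee_rot: [0.12, 3.138, 0.0]
contact_force: [0.2, -0.6, -0.4]
gripper_width: 0.0168
```

```bash
python3 - <<'E'
from h import *
go(.486,-.0288,.0246,-4.3)
E
```

```text
t 23.57 pos [ 0.4863 -0.03    0.0255] yaw -4.4 w 0.0168 F [ 0.2 -0.6 -0.4] | d [0.04 0.12 0.09] roll -0.002
```

Request:
play_rows(motion=[{"claw": 1,"dx": 0,"dy": 0,"dz": 0.1,"roll": 0},{"claw": 1,"dx": 0,"dy": 0,"dz": 0.15,"roll": 0},{"claw": 0.75,"dx": 0,"dy": 0,"dz": 0.15,"roll": 0},{"claw": 0.6,"dx": 0,"dy": 0,"dz": 0.1,"roll": 0},{"claw": 0.55,"dx": 0,"dy": 0,"dz": -3,"roll": 0}])

```text
t: 24.2
tool_pos: [0.4849, -0.0302, 0.054]
ee_rot: [-0.12, -3.136, 0.0]
contact_force: [0.5, -0.2, 0.6]
gripper_width: 0.0385
```

Request:
play_rows(motion=[{"claw": 0.55,"dx": 0,"dy": 0,"dz": -5,"roll": 0},{"claw": 0.55,"dx": 0,"dy": 3,"dz": -10,"roll": 0},{"claw": 0.7,"dx": 0,"dy": 7,"dz": -13,"roll": 0}])

```text
t: 24.58
tool_pos: [0.4918, 0.0398, 0.1874]
ee_rot: [0.124, 3.137, 0.001]
contact_force: [1.4, 1.3, -1.3]
gripper_width: 0.0259
```

```bash
python3 - <<'E'
from h import *
W=cam('wrist');save(W,'pics/w21.png',None,1)
S=cam('scene');save(S,'pics/s21.png',(150,90,430,330),2.7)
go(.64,.15,.16,-4.3)
E
```

```text
t 24.68 pos [0.4928 0.0437 0.1878] yaw -4.1 w 0.0254 F [ 1.2 -0.4 -1.6] | d [-13.9   11.65   2.88] roll 0.003
```

View pics/w21.png

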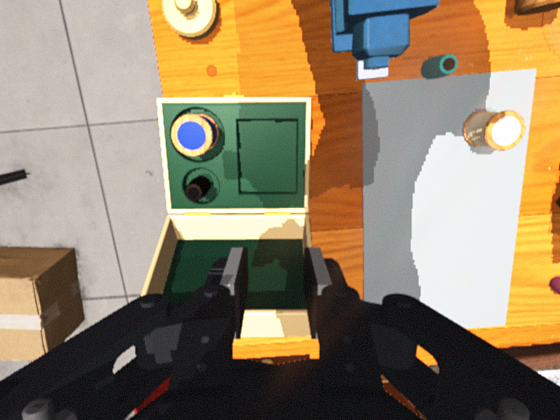

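View pics/s21.png

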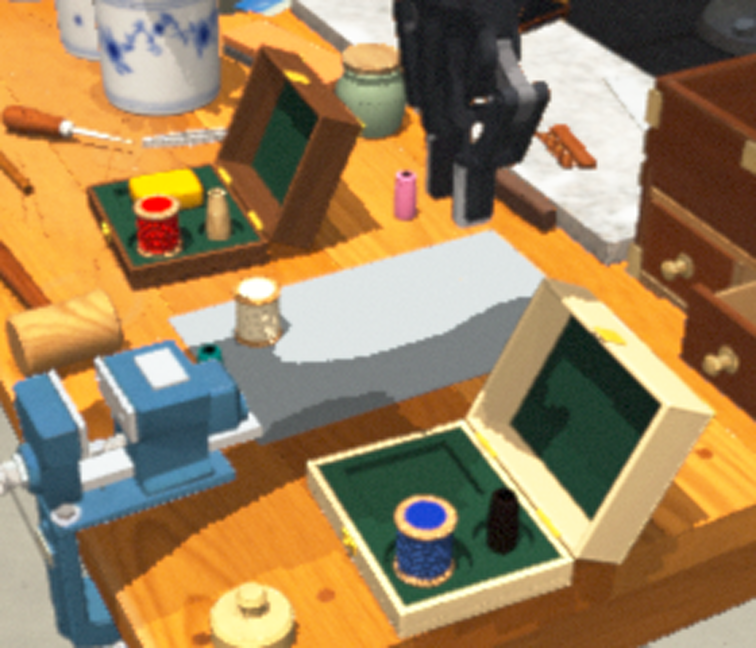

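```bash
cat >> h.py <<'E'
class Case:
    def __init__(s,x,y,yaw): s.o=np.array([x,y]);s.yaw=yaw;c,n=np.cos(yaw),np.sin(yaw);s.M=np.array([[c,-n],[n,c]])
    def w(s,xc,yc): return s.o+s.M@[xc,yc]
    def tcp(s):
        p=ctrl.state()["tool_pos"]; return np.r_[s.M.T@(np.array(p[:2])-s.o),p[2]]
WAL=Case(.454,.3895,-.091);MAP=Case(.463,.0068,-.073)
E
python3 - <<'E'
from h import *
p=WAL.w(.165,.010);print(p);go(*p,.19,-5.2)
E
```

```text
[0.61922603 0.38446434]
t 24.68 pos [0.4928 0.0437 0.1878] yaw -4.1 w 0.0254 F [ 1.2 -0.4 -1.6] | d [-10.15  34.9   -0.07] roll 0.018
```

Request:
play_rows(motion=[{"claw": 1,"dx": -1.5,"dy": 5,"dz": 0,"roll": 0.02},{"claw": 1,"dx": -3.3,"dy": 11,"dz": 0,"roll": 0.02},{"claw": 1,"dx": -5.1,"dy": 17,"dz": 0,"roll": 0.02},{"claw": 1,"dx": -6.9,"dy": 23,"dz": 0,"roll": 0.02},{"claw": 1,"dx": -8.7,"dy": 29,"dz": 0,"roll": 0.02}], newtons=20)

```text
t: 25.3
tool_pos: [0.6006, 0.3229, 0.1843]
ee_rot: [-0.152, -3.138, 0.001]
contact_force: [0.6, -1.4, 0.9]
gripper_width: 0.0004
```

Request:
play_rows(motion=[{"claw": 1,"dx": -1.5,"dy": 5,"dz": 0,"roll": 0},{"claw": 1,"dx": -1.6,"dy": 5.8,"dz": 0,"roll": 0},{"claw": 1,"dx": -1.6,"dy": 5.8,"dz": 0,"roll": 0}])

```text
t: 25.68
tool_pos: [0.6214, 0.3771, 0.1839]
ee_rot: [-0.152, -3.137, 0.002]
contact_force: [0.2, 0.1, -0.6]
gripper_width: 0.0
```

```bash
python3 - <<'E'
from h import *
p=WAL.w(.165,.010);go(*p,.072,-5.2);print(WAL.tcp())
W=cam('wrist');save(W,'pics/w22.png',None,1)
S=cam('side');save(S,'pics/s22.png',(150,90,430,330),2.7)
E
```

```text
t 25.68 pos [0.6214 0.3771 0.1839] yaw -5.5 w 0.0000 F [ 0.2  0.1 -0.6] | d [ 0.28  0.72 11.19] roll -0.006
[0.16785023 0.00289462 0.18386483]
```

View pics/w22.png

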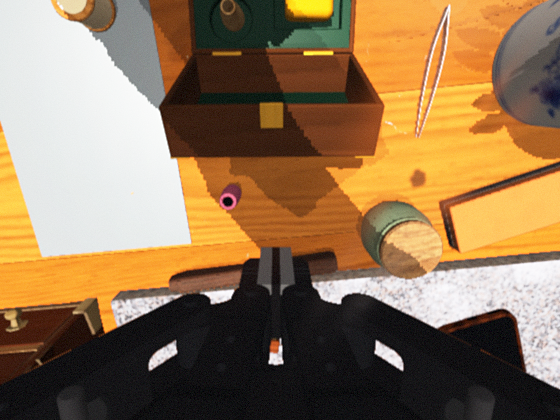

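View pics/s22.png

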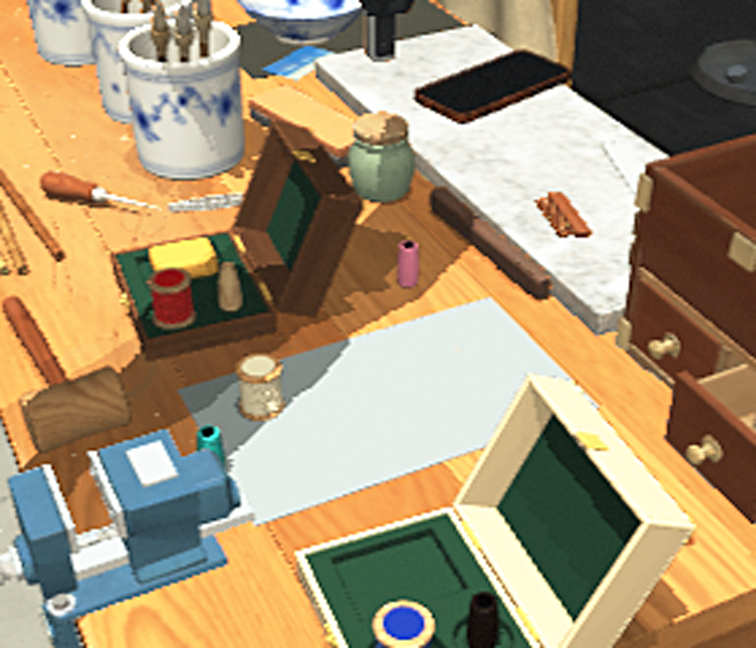

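Request:
play_rows(motion=[{"claw": 1,"dx": 0,"dy": 0.3,"dz": 4,"roll": 0},{"claw": 1,"dx": 0,"dy": 0.3,"dz": 9,"roll": 0},{"claw": 1,"dx": 0,"dy": 0.3,"dz": 11.2,"roll": 0},{"claw": 1,"dx": 0,"dy": 0.3,"dz": 11.2,"roll": 0}])

```text
t: 26.28
tool_pos: [0.6217, 0.3797, 0.0723]
ee_rot: [-0.153, -3.137, 0.002]
contact_force: [0.5, 0.7, 1.0]
gripper_width: -0.0001
```

```bash
python3 - <<'E'
from h import *
print(WAL.tcp(),ctrl.state()["contact_force"])
H=(53,20);r=86;x0,_,z0=WAL.tcp()*1000
for th in [122,114,106,98,90,82,74,66,58,50,42,34,26,18,10,5,0]:
    t=np.radians(th);c,s=np.cos(t),np.sin(t)
    C=(H[0]-106*c+36*s,H[1]+106*s+36*c)
    if th>=90: x,z=C[0]+11,C[1]-20
    else: x,z=H[0]-r*c+36*s+11,H[1]+r*s+36*c
    print(th,round(x),round(z),"d",round((x0-x)/10,1),round((z0-z)/10,1))
E
```

```text
[0.16793438 0.00543784 0.07227049] [0.45611533 0.72739809 0.97096856]
122 151 71 d 1.7 0.1
114 140 82 d 2.8 -1.0
106 128 92 d 4.0 -2.0
98 114 100 d 5.4 -2.8
90 100 106 d 6.8 -3.4
82 88 110 d 8.0 -3.8
74 75 113 d 9.3 -4.0
66 62 113 d 10.6 -4.1
58 49 112 d 11.9 -4.0
50 36 109 d 13.2 -3.7
42 24 104 d 14.4 -3.2
34 13 98 d 15.5 -2.6
26 2 90 d 16.5 -1.8
18 -7 81 d 17.5 -0.9
10 -14 70 d 18.2 0.2
5 -19 63 d 18.6 0.9
0 -22 56 d 19.0 1.6
```

Request:
play_rows(motion=[{"claw": 1,"dx": 1.7,"dy": 0,"dz": 0.1,"roll": 0},{"claw": 1,"dx": 2.8,"dy": 0,"dz": -1,"roll": 0},{"claw": 1,"dx": 4,"dy": 0,"dz": -2,"roll": 0},{"claw": 1,"dx": 5.4,"dy": 0,"dz": -2.8,"roll": 0},{"claw": 1,"dx": 6.8,"dy": 0,"dz": -3.4,"roll": 0}])

```text
t: 26.9
tool_pos: [0.5537, 0.3876, 0.1081]
ee_rot: [0.152, 3.137, 0.001]
contact_force: [2.0, 0.5, 0.7]
gripper_width: 0.0
```

```bash
python3 - <<'E'
from h import *
print(WAL.tcp(),ctrl.state()["contact_force"])
S=cam('side');save(S,'pics/s23.png',(150,90,430,330),2.7)
E
```

```text
[0.09949635 0.00714366 0.10805071] [2.04972276 0.46217786 0.72020229]
```

View pics/s23.png

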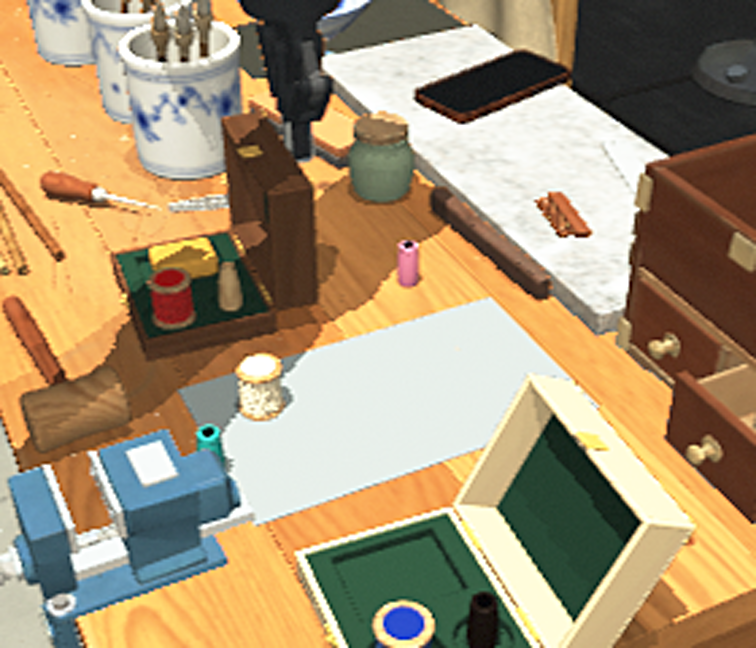

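Request:
play_rows(motion=[{"claw": 1,"dx": 1.2,"dy": 0,"dz": -0.3,"roll": 0},{"claw": 1,"dx": 2.5,"dy": 0,"dz": -0.5,"roll": 0},{"claw": 1,"dx": 3.8,"dy": 0,"dz": -0.5,"roll": 0},{"claw": 1,"dx": 5.1,"dy": 0,"dz": -0.4,"roll": 0},{"claw": 1,"dx": 6.4,"dy": 0,"dz": -0.1,"roll": 0}])

```text
t: 27.58
tool_pos: [0.4895, 0.3935, 0.1075]
ee_rot: [-0.152, -3.138, 0.0]
contact_force: [1.5, -0.1, -0.8]
gripper_width: 0.0
```

```bash
python3 - <<'E'
from h import *
print(WAL.tcp(),ctrl.state()["contact_force"])
S=cam('side');save(S,'pics/s24.png',(150,90,430,330),2.7)
E
```

```text
[0.03496502 0.00718186 0.10751802] [ 1.50547067 -0.12533947 -0.80125985]
```

View pics/s24.png

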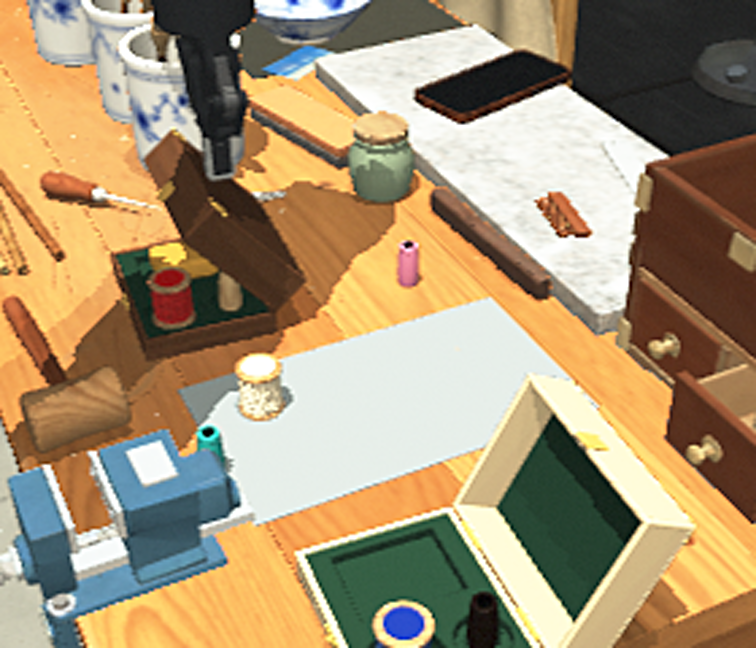

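Request:
play_rows(motion=[{"claw": 1,"dx": 1.1,"dy": 0,"dz": 0.4,"roll": 0},{"claw": 1,"dx": 2.2,"dy": 0,"dz": 1,"roll": 0},{"claw": 1,"dx": 3.3,"dy": 0,"dz": 1.8,"roll": 0},{"claw": 1,"dx": 4.2,"dy": 0,"dz": 2.7,"roll": 0},{"claw": 1,"dx": 4.9,"dy": 0,"dz": 3.8,"roll": 0}])

```text
t: 28.25
tool_pos: [0.441, 0.3984, 0.0691]
ee_rot: [-0.152, -3.138, 0.0]
contact_force: [-0.8, 0.7, 1.6]
gripper_width: 0.0002
```

```bash
python3 - <<'E'
from h import *
print(WAL.tcp(),ctrl.state()["contact_force"])
E
```

```text
[-0.01374975  0.00763333  0.06905414] [-0.75169904  0.71048335  1.64713355]
```

Request:
play_rows(motion=[{"claw": 1,"dx": 0.5,"dy": 0,"dz": 0.6,"roll": 0},{"claw": 1,"dx": 0.9,"dy": 0,"dz": 1.1,"roll": 0},{"claw": 1,"dx": 0.9,"dy": 0,"dz": 1.3,"roll": 0},{"claw": 1,"dx": 0.9,"dy": 0,"dz": 1.4,"roll": 0}])

```text
t: 28.75
tool_pos: [0.4328, 0.3991, 0.056]
ee_rot: [-0.152, -3.138, -0.0]
contact_force: [-4.6, -2.0, 13.7]
gripper_width: 0.0002
```

```bash
python3 - <<'E'
from h import *
print(WAL.tcp(),ctrl.state()["contact_force"])
S=cam('side');save(S,'pics/s25.png',(150,90,430,330),2.7)
E
```

```text
[-0.02193931  0.00767679  0.0559587 ] [-4.64142485 -1.96153107 13.74624696]
```

View pics/s25.png

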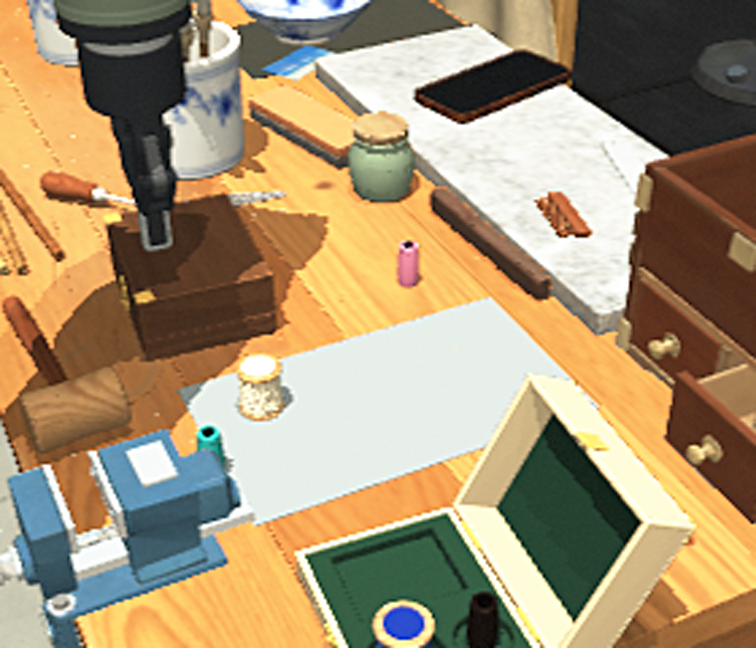

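Request:
play_rows(motion=[{"claw": 1,"dx": 0,"dy": 0,"dz": -4,"roll": 0},{"claw": 1,"dx": -1,"dy": -2,"dz": -10,"roll": 0},{"claw": 1,"dx": -3,"dy": -7,"dz": -13.5,"roll": 0},{"claw": 1,"dx": -6,"dy": -12,"dz": -13.5,"roll": 0},{"claw": 1,"dx": -9,"dy": -17,"dz": -13.5,"roll": -0.02}])

```text
t: 29.42
tool_pos: [0.507, 0.2195, 0.1919]
ee_rot: [0.12, 3.138, 0.002]
contact_force: [1.3, -0.1, -0.3]
gripper_width: 0.0002
```

```bash
python3 - <<'E'
from h import *
p=MAP.w(.165,-.005);print(p);go(*p,.19,-4.2)
E
```

```text
[ 0.62719588 -0.01022099]
t 29.43 pos [0.507  0.2195 0.1919] yaw -4.4 w 0.0002 F [ 1.3 -0.1 -0.3] | d [-13.74 -21.98   0.19] roll -0.003
```

Request:
play_rows(motion=[{"claw": 1,"dx": -3,"dy": -4.8,"dz": 0,"roll": 0},{"claw": 1,"dx": -6,"dy": -9.6,"dz": 0,"roll": 0},{"claw": 1,"dx": -9,"dy": -14.4,"dz": 0,"roll": 0},{"claw": 1,"dx": -12,"dy": -19.2,"dz": 0,"roll": 0},{"claw": 1,"dx": -13.8,"dy": -22,"dz": 0,"roll": 0}])

```text
t: 30.05
tool_pos: [0.6276, -0.0123, 0.191]
ee_rot: [0.125, 3.138, -0.001]
contact_force: [0.9, 1.5, -0.1]
gripper_width: 0.0003
```

Request:
play_rows(motion=[{"claw": 1,"dx": 0,"dy": 0,"dz": 0,"roll": 0}])

```text
t: 30.18
tool_pos: [0.6273, -0.0121, 0.1908]
ee_rot: [0.127, 3.138, -0.002]
contact_force: [-0.3, -0.1, 0.5]
gripper_width: -0.0002
```

```bash
python3 - <<'E'
from h import *
p=MAP.w(.165,-.005);go(*p,.072,-4.2);print(MAP.tcp())
W=cam('wrist');save(W,'pics/w26.png',None,1)
E
```

```text
t 30.18 pos [ 0.6273 -0.0121  0.1908] yaw -4.6 w -0.0002 F [-0.3 -0.1  0.5] | d [ 0.04  0.2  11.88] roll -0.008
[ 0.16527906 -0.00685815  0.19077201]
```

View pics/w26.png

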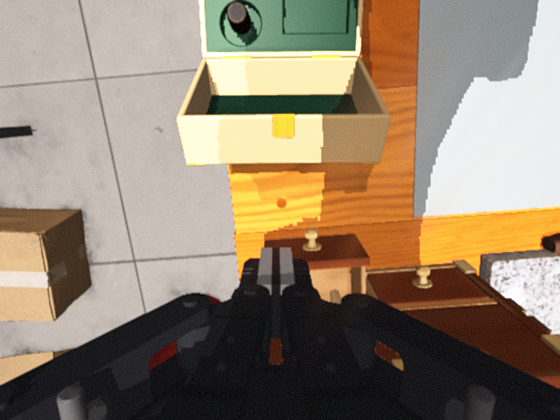

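```bash
python3 - <<'E'
from h import *
W=cam('wrist')
C=lambda p,z:(MAP.M.T@(onz(W,p,z)[:2]-MAP.o)*1000).round(0)
for p in [(290,244),(270,265)]: print("drawer",p,C(p,.06),C(p,.045),C(p,.08))
print("knob",C((312,240),.045)); print("lid edge",C((285,162),.091),C((285,162),.072))
S=cam('side');D=cam('scene')
save(S,'pics/s26.png',(330,130,560,330),3.3)
E
```

```text
drawer (290, 244) [208.   8.] [214.   9.] [200.   7.]
drawer (270, 265) [228.  -9.] [235. -10.] [218.  -9.]
knob [210.  29.]
lid edge [132.   3.] [135.   3.]
```

View pics/s26.png

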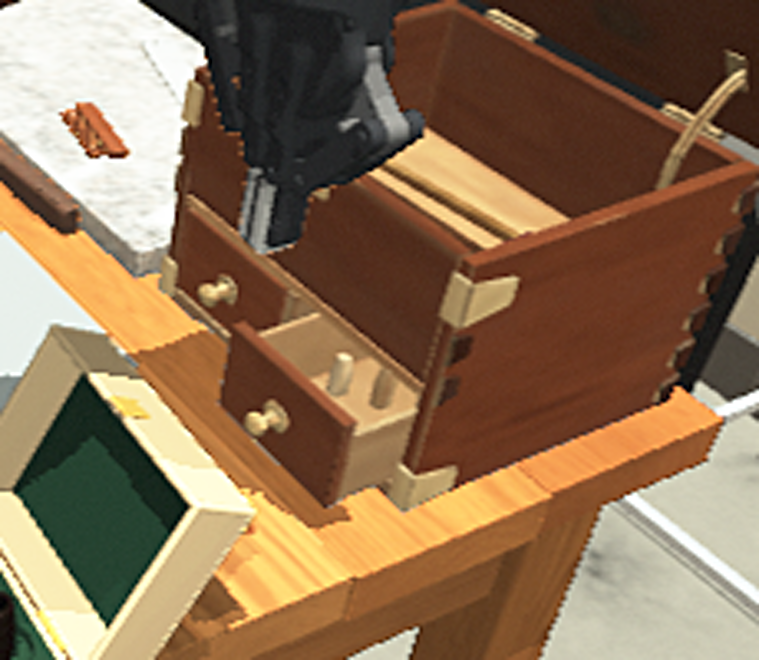

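Request:
play_rows(motion=[{"claw": 1,"dx": 0.2,"dy": 0,"dz": 4,"roll": 0},{"claw": 1,"dx": 0.2,"dy": 0,"dz": 9,"roll": 0},{"claw": 1,"dx": 0.2,"dy": 0,"dz": 11.8,"roll": 0},{"claw": 1,"dx": 0.2,"dy": 0,"dz": 11.8,"roll": 0}])

```text
t: 30.88
tool_pos: [0.6234, -0.0076, 0.0713]
ee_rot: [-0.118, -3.136, 0.0]
contact_force: [-0.1, -0.0, 1.4]
gripper_width: -0.0004
```

```bash
python3 - <<'E'
from h import *
print(MAP.tcp(),ctrl.state()["contact_force"])
E
```

```text
[ 0.16101332 -0.00266422  0.07134918] [-0.12161775 -0.03325259  1.42124216]
```

Request:
play_rows(motion=[{"claw": 1,"dx": 1,"dy": 0,"dz": 0,"roll": 0},{"claw": 1,"dx": 2.1,"dy": 0,"dz": -1.1,"roll": 0},{"claw": 1,"dx": 3.3,"dy": 0,"dz": -2.1,"roll": 0},{"claw": 1,"dx": 4.7,"dy": 0,"dz": -2.9,"roll": 0},{"claw": 1,"dx": 6.1,"dy": 0,"dz": -3.5,"roll": 0}])

```text
t: 31.5
tool_pos: [0.5632, -0.0038, 0.1089]
ee_rot: [0.121, 3.138, 0.0]
contact_force: [2.1, -0.1, 1.2]
gripper_width: 0.0
```

```bash
python3 - <<'E'
from h import *
print(MAP.tcp(),ctrl.state()["contact_force"])
S=cam('scene');save(S,'pics/s27.png',(190,130,470,340),2.7)
E
```

```text
[ 0.10072472 -0.00327494  0.10892814] [ 2.05692    -0.05864148  1.20889412]
```

View pics/s27.png

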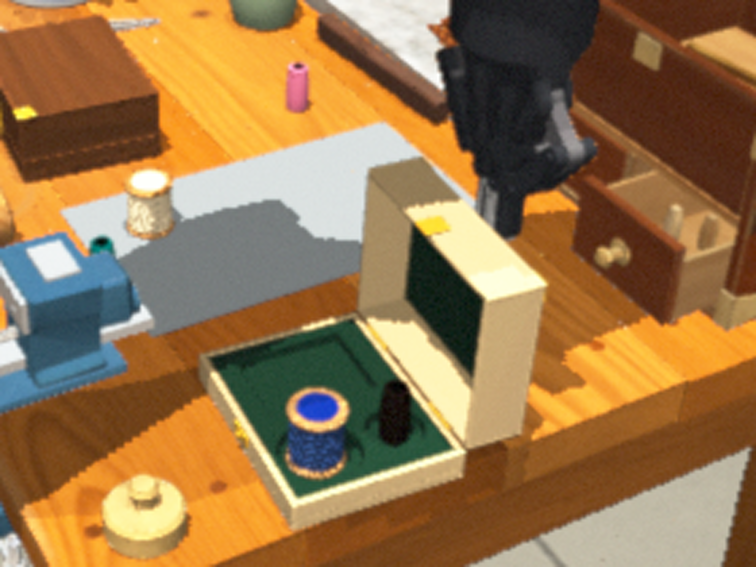

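Lid near 90–95°. I'll continue over with the same path as for the walnut case.

Request:
play_rows(motion=[{"claw": 1,"dx": 1.3,"dy": 0,"dz": -0.2,"roll": 0},{"claw": 1,"dx": 2.6,"dy": 0,"dz": -0.4,"roll": 0},{"claw": 1,"dx": 3.9,"dy": 0,"dz": -0.4,"roll": 0},{"claw": 1,"dx": 5.2,"dy": 0,"dz": -0.3,"roll": 0},{"claw": 1,"dx": 6.5,"dy": 0,"dz": 0,"roll": 0}])

```text
t: 32.17
tool_pos: [0.498, 0.0011, 0.1076]
ee_rot: [-0.121, -3.139, 0.0]
contact_force: [1.6, 0.1, 1.7]
gripper_width: 0.0002
```

```bash
python3 - <<'E'
from h import *
print(MAP.tcp(),ctrl.state()["contact_force"])
E
```

```text
[ 0.03532178 -0.00313978  0.10759615] [1.55366403 0.09861339 1.702296  ]
```

Request:
play_rows(motion=[{"claw": 1,"dx": 1.1,"dy": 0,"dz": 0.4,"roll": 0},{"claw": 1,"dx": 2.2,"dy": 0,"dz": 1,"roll": 0},{"claw": 1,"dx": 3.3,"dy": 0,"dz": 1.8,"roll": 0},{"claw": 1,"dx": 4.2,"dy": 0,"dz": 2.7,"roll": 0},{"claw": 1,"dx": 4.9,"dy": 0,"dz": 3.8,"roll": 0}])

```text
t: 32.8
tool_pos: [0.4495, 0.0049, 0.0691]
ee_rot: [-0.121, -3.139, 0.0]
contact_force: [-0.8, -0.6, 2.0]
gripper_width: 0.0001
```

Request:
play_rows(motion=[{"claw": 1,"dx": 0.5,"dy": 0,"dz": 0.6,"roll": 0},{"claw": 1,"dx": 0.9,"dy": 0,"dz": 1.1,"roll": 0},{"claw": 1,"dx": 0.9,"dy": 0,"dz": 1.3,"roll": 0},{"claw": 1,"dx": 0.9,"dy": 0,"dz": 1.4,"roll": 0}])

```text
t: 33.3
tool_pos: [0.4413, 0.0055, 0.0559]
ee_rot: [-0.121, -3.139, -0.0]
contact_force: [-6.2, 0.4, 17.8]
gripper_width: -0.0002
```

```bash
python3 - <<'E'
from h import *
print(MAP.tcp(),ctrl.state()["contact_force"])
S=cam('scene');save(S,'pics/s28.png',(190,130,470,340),2.7)
E
```

```text
[-0.02158689 -0.00288555  0.0558613 ] [-6.18345823  0.39590412 17.75852675]
```

View pics/s28.png

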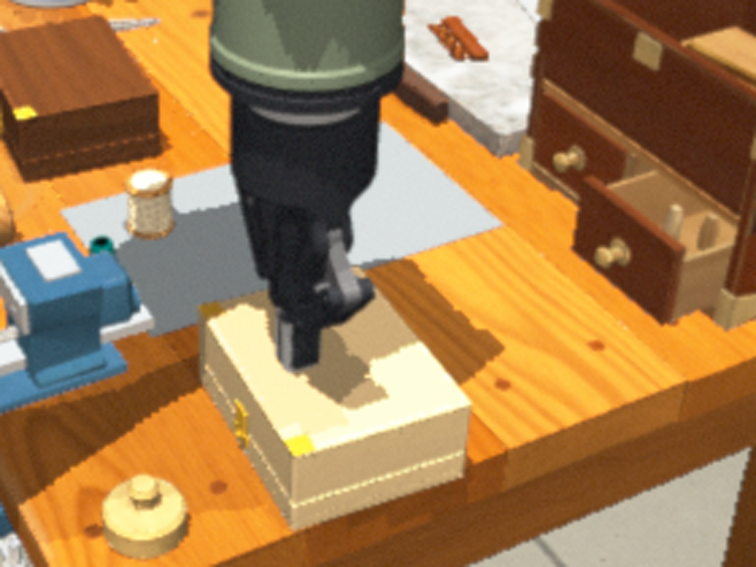

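Both are shut. I'll back off and check clear of everything.

Request:
play_rows(motion=[{"claw": 1,"dx": 0,"dy": 0,"dz": -3,"roll": 0},{"claw": 1,"dx": 0,"dy": 0,"dz": -8,"roll": 0},{"claw": 1,"dx": 0,"dy": 0,"dz": -14,"roll": 0},{"claw": 1,"dx": 0,"dy": 5,"dz": -18,"roll": 0},{"claw": 1,"dx": 0,"dy": 10,"dz": -20,"roll": 0}])

```text
t: 33.98
tool_pos: [0.4496, 0.1063, 0.2585]
ee_rot: [0.123, 3.136, 0.002]
contact_force: [0.1, 0.4, -0.2]
gripper_width: 0.0001
```

Request:
play_rows(motion=[{"claw": 1,"dx": 0,"dy": 5,"dz": 0,"roll": 0},{"claw": 1,"dx": 0,"dy": 8,"dz": 0,"roll": 0},{"claw": 1,"dx": 0,"dy": 8,"dz": 0,"roll": 0},{"claw": 1,"dx": 0,"dy": 8,"dz": 0,"roll": 0}])

```text
t: 34.48
tool_pos: [0.455, 0.1842, 0.2558]
ee_rot: [0.122, 3.139, -0.001]
contact_force: [-0.4, 0.1, 0.1]
gripper_width: -0.0002
```

```bash
python3 - <<'E'
from h import *
W=cam('wrist');save(W,'pics/w29.png',None,1)
S=cam('side');save(S,'pics/s29.png',(150,90,430,360),2.7)
D=cam('scene');save(D,'pics/d29.png',(150,90,430,330),2.7)
print(ctrl.state()['t'],ctrl.state()['contact_force'])
E
```

```text
34.625 [-0.41269675 -0.49693533 -0.01285428]
```

View pics/w29.png

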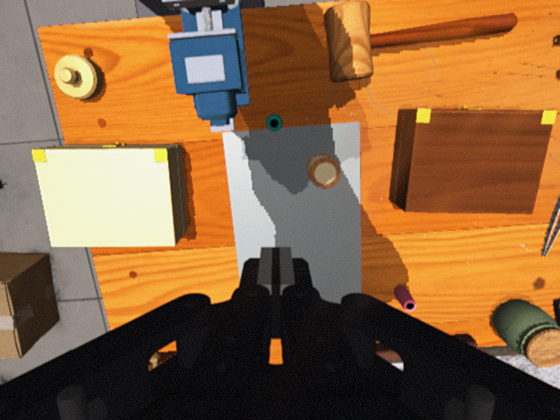

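View pics/s29.png

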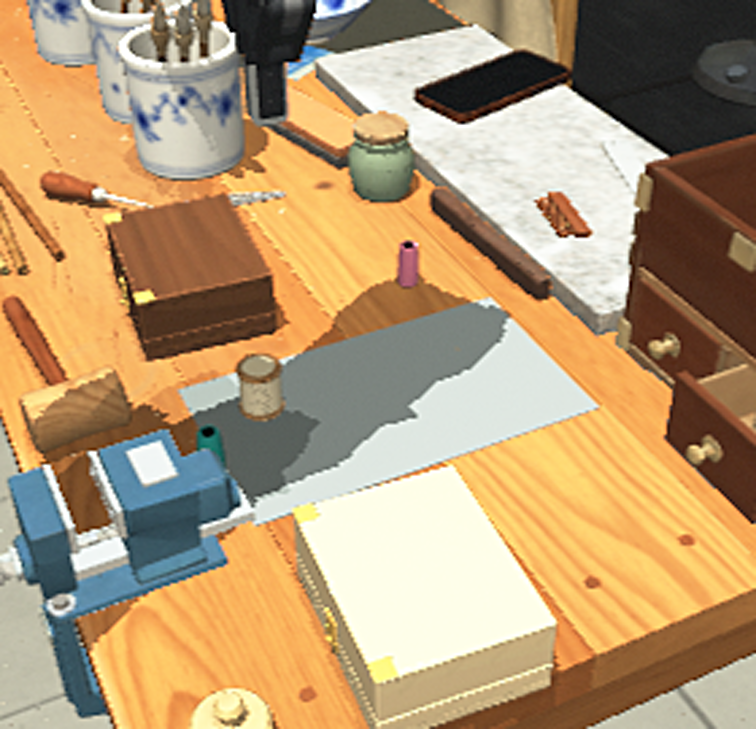

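View pics/d29.png

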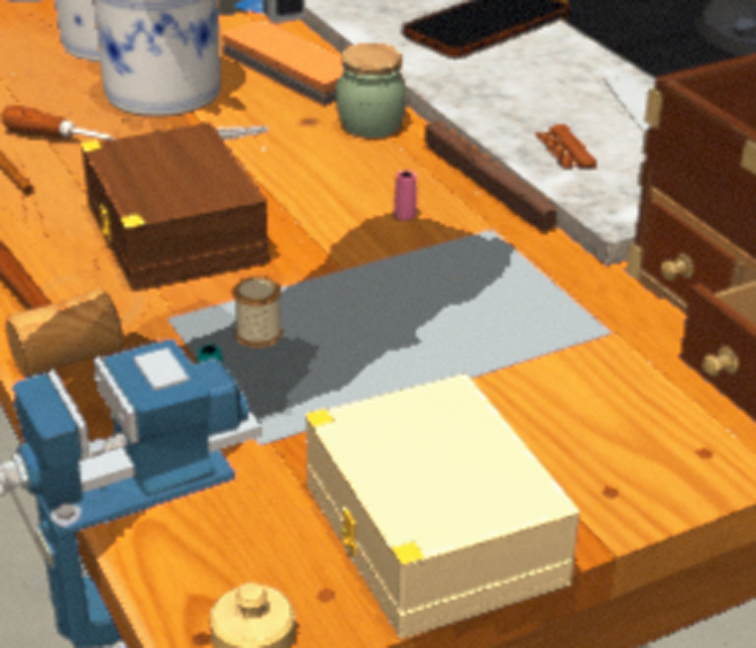

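Both lids sit flat with tight seams, cream is still standing at (324, 171) in the wrist view, and the pink and turquoise pieces are where they were. The arm is clear, so I'm handing the job in.

```bash
python3 -c "
from rig import workorder
print(workorder.hand_in())"
```

```text
the job is handed in; nothing more can be done
None
```

Both kits are made up and both lids are shut; I handed the job in at about 34.6 s with the arm clear of everything.

- **Walnut case:** the red thread, pale ferrule and beeswax were each set in their own recess. The wax lies flat with its long side along the case's x.
- **Maple case:** the blue thread and dark horn ferrule were each set in their own recess.
- **Last checks:** pictures taken just before I closed the lids showed every piece seated, and the round ones upright. Both lids bottomed out at z ≈ 56 mm, the fully shut height, while I pressed with about 14 N on the walnut and 18 N on the maple. The final views show closed seams on both cases, the cream thread standing where it was, and the pink and turquoise look-alikes untouched.
- **Disagreement:** the scene and side cameras read y about 3 to 5 mm lower than the wrist camera. I went by the wrist camera, since it matched the centring of the red thread between the jaws. I cannot see inside the shut cases, so seating after closing rests on the lids reaching full depth.

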